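# Open the dust-extraction gate with the hook pole

### The job

Open the extraction gate in the dust duct over the bench, ready for drilling: take the hook pole from its rest, put its hook down into the orange eye of the gate blade and draw the blade down its slope until it lands on its rubber stop, then keep a firm pull of about 12 newtons on it for a second to bed it there. Never load the gate or duct with 20 newtons or more, touch them with the pole only, and disturb nothing else on the bench. Then lift the hook out, leave the gate fully open and lay the pole back where it came from on its rest, hook downwards.

Things in the scene. Friction and masses are not known exactly. Their poses are not given: they have to be found in the camera images.
- pole_grip (a point): Hook pole, loose, 220 g: wooden bar 22 x 22 mm, then a 10 mm steel rod with a hook. This point: on its centre line, mid of the black 70 mm grip zone; the bar runs from 160 mm behind to 70 mm ahead of it; mass centre about 10 mm ahead. +x along the pole to the hook; the hook's tine points to -z. At the start 75 mm above the bench, pole 15 deg nose up, tine below.
- pole_hook (a point): Middle of the hook's tine, 171 mm ahead (+x) of pole_grip and 20 mm to its -z side; same axes. The tine is an 8 mm thick steel rod that leaves the pole's end towards -z; it ends 24 mm to the -z side of this point, its lower part leaning 7 mm back towards the handle, so that it holds under load and must be moved on about 10 mm to come out freely.
- blade: Gate blade with its eye; origin: centre of the orange steel eye at its lower end (opening 24 mm, rod 6 mm). +x: up the slope it slides on, 40 deg above level, turned with the duct. +z: the eye's axis, up and towards the robot; the tine goes in along -z. The blade's edge is 28 mm beyond the eye at +x, 53 mm to each z side; a guide rod runs 64 mm to its -z side.
- shut_eye (a point): Where the eye's centre is with the gate shut (give or take 8 mm), fixed to the duct. The blade starts 0 to 25 mm down its slope; drawn fully open, 97 to 113 mm down, it lands on a rubber-faced collar that is clamped on the guide rod by hand, so it differs each time. Drawing it slowly takes 2 to 6 N, then the firm stop. Friction holds it where it is left.
- rest: Wooden pole rest, fixed: two boards 18 mm thick, 240 mm long, across x at x = -90 and +50 mm, each with notches 34 mm wide at y = +55 and -55 mm, floors 37 (rear) and 75 mm above the bench, 28 mm deep. The pole lies along +x in one pair, 15 deg nose up, its grip point at x = 0 +- 5 mm, a push stick in the other pair. Origin on the bench, midway between the notches.
- push_stick: Bystander: wooden push stick 22 x 22 x 350 mm with a red end, loose, in the other pair of notches. Origin on its centre line; +x along it to the red end.
- branch: Dust duct, fixed: 100 mm duct along y at x = 96 mm, axis 430 mm above the bench; grey gate housing 140 x 140 x 24 mm round it at y = 0, turned 40 deg with the slope; at y = -160 mm a drop pipe with a 164 mm hood that ends 262 mm above the bench; at y = +200 mm a blue 40 mm strut. Origin on the bench below the eye of the shut gate; +x level, away from the robot's side.
- beam: Bystander: planed timber beam 320 x 90 x 90 mm, loose.
- spirit_level: Bystander: aluminium spirit level 400 x 24 x 50 mm standing on its edge, loose.
- screw_jar: Bystander: screw jar, 68 mm in diameter, 85 mm high, loose.
- try_square: Bystander: try square lying flat, loose.
- offcut: Bystander: wood offcut 90 x 45 x 45 mm, loose.

How it is judged:
On the way, in this order (a step that is already met when the one before it is completed fails the run):
1. the hook pole is lifted off its rest (height (world z) of pole_grip above 0.12 m), for 0.1 s.
2. its tine is in the gate's eye (distance between pole_hook and blade below 0.019 m), for 0.1 s.
3. with the tine in the eye, the blade is held on its stop under a firm pull of 9 to 15 N for 0.6 s (distance between pole_hook and blade below 0.019 m and distance between blade and shut_eye above 0.0945 m and contact force between pole and blade between 9 and 15 N), for 0.6 s.
At the end, for the whole second after the job is handed in: The gate blade is fully open and still (at least 94.5 mm down its slope; its stop is at 97 to 113 mm); the pole is let go and lies at rest in its own notches, hook down, within 30 mm of where it lay (hook within 35 mm) (distance between blade and shut_eye above 0.0945 m and distance of pole_grip from where it was at the start of the episode below 0.03 m and distance of pole_hook from where it was at the start of the episode below 0.035 m and linear speed of pole below 0.02 m/s and linear speed of blade below 0.005 m/s); the robot touches nothing.
It fails at once if 20 N or more between the pole and the gate or duct (contact force between pole and branch above 20 N).
It fails at once if the hand or arm touches the gate or duct (contact force between any of the fingers, the arm and branch above 0.5 N).
It fails at once if the push stick or another thing on the bench is moved by more than 30 mm (distance of any of push_stick, beam, spirit_level, screw_jar, try_square, offcut from where it was at the start of the episode above 0.03 m).
It also fails if it takes over 72 s, if anything falls off the work surface, if the arm or the gripper's body presses on something with over 40 N, if the wrist force passes 120 N, or if a joint passes its speed limit or range.

### The arm

A 6-joint arm with a two-finger parallel gripper is mounted at the origin on the work surface. World frame = base frame: x ahead of the robot, y to its left, z up, the work surface at z = 0. Lengths are in m, angles in rad, forces in N, time in s.
With the tool pointing down it reaches from about 0.3 to 0.875 m from the base axis. Payload 6.4 kg.
Tool frame: the origin (TCP) lies at the very end of the fingers, on their centre line; the grasp point (between the pads) lies 19 mm behind it; z points along the fingers, y is the direction in which the jaws open and shut (so a half turn about z gives the same grasp; the last joint's range is limited). The gripper opens to 85 mm and grips with 20 to 120 N. Pads are 22 mm wide; open, the fingers measure 114 mm over their backs; the gripper's body (76 mm by 85 mm) begins 54 mm behind the grasp point. The pads swing forward as they close: fully open they stand 13 mm farther back than shut.
Start: joints at [1.059, 0.181, 1.607, -0, 1.354, -0.206], TCP at [0.173, 0.548, 0.231] pointing down, gripper open.
Joint ranges: [-2.99, 2.99], [-0.89, 2.07], [0.3, 2.58], [-1.14, 4.28], [0, 2.63], [-3.12, 3.12]. Speed limits (rad/s): [2.57, 2.57, 3.01, 3.14, 3.14, 3.14].

### API

Orientations are given as a unit quaternion [w, x, y, z].
In Python, from bench import * gives the robot as it stands.
- The arm moves only by the tool arm_command, never from a script. Its argument "motion" is text: rows parted by semicolons, each of 7 numbers parted by spaces: the shift along the tool's x, y, z in units of 0.2 m (1.0 is 0.2 m), then the turn, a rotation vector about the tool's x, y, z in units of 60 degrees (1.0 is 60 degrees), then the opening, from 0 (shut) to 1 (fully open). In form: tx ty tz ax ay az grip; .... A call has 1 to 10 rows; each row shifts and turns the pose as measured when the row begins, along the tool's axes as they then stand; what a row does not reach is not made up. A row lasts 1/12 s, in which the tool goes at most 41.7 mm and 7.16 degrees, less where a joint would pass 70% of its speed; a pose out of reach is approached as far as the arm can. A call with a number of a shift or a turn outside -1 to 1 is refused whole. A call with a gripper value outside its range is refused whole. The fingers move at their own pace and stop on an object; the grip force is fixed at half the most. Time passes only in rows, so rows that do not move let the fingers close. It gives the time, the measured TCP pose, the force and the opening at its end, in the units of the state.
- get_obs(): the state, without advancing time (a new reading comes with each control period).
- camera(name): name is "scene" or "top" or "wrist"; returns a dict with "img" (384x512x3 uint8, red, green, blue), "intrinsics" (3x3 intrinsics, pixels), "pose" (4x4, takes a point from camera to world coordinates); the wrist camera has in their place "mount" (4x4, takes a point from camera to tool coordinates, whose origin is the TCP and whose axes are the flange's). Camera axes: x right, y down, z forward; pixel columns grow to the right and rows downward; lengths in m; the calibration is good to about 2 mm. A picture is of the moment at which its call begins: read the wrist's pose just before it. There is no depth.
- hand_in(): hands the job in, once; it reports no verdict.
Trained networks look in the newest picture that a camera, given by its name, has taken for a name from the list of things; names that differ only in an ending like _2 or _b are one class to them, and where a whole thing is asked for, a point or a joint stands for the part that bears it (a point fixed in the world has none). Each returns a list of dicts, best first, with "conf" (0 to 1); they miss things now and then, are a little off and sometimes report something else, mostly with a low value. They report only what shows in the picture. A call takes as long as a camera call.
- search_frame(camera, target): "box" ([left, top, right, bottom] in pixels, round what is visible of it).
The state is a dict: "time_s": time; "q": joint angles; "dq": joint speeds; "joint_efforts": joint torques, N m; "eef_pos": TCP position; "eef_rot": TCP orientation; "wrist_force": force on the tool from outside, world axes, zero at the start; "torque": the same for the moment, N m; "opening": opening from 0.0 (shut) to 1.0 (fully open).
Only numpy, scipy, OpenCV 4.12 (cv2) and the standard library are available. Lean on these libraries where they do the work, as an engineer would, in place of code of your own. Each camera call takes 0.05 s, during which the arm holds its last target.

## Working session

There is one attempt and no reset: what is moved stays moved. The work goes in short steps, Python scripts to look and compute and a tool call to move; the robot and the scene stay as the last step left them, time stands still between calls to the robot, and variables do not carry over. Pictures are saved under pics/ and viewed, and the job is handed in when it is done.

Besides the shell and the picture viewer there is one more tool, called after ">>>" by a JSON object that holds its "api" and its "payload". arm_command: Moves the arm, as the interface text tells. Shifts and turns lie within -1 to 1; 1 stands for 0.2 m of shift or 60 degrees of turn. Its arguments: {"type":"object","properties":{"motion":{"type":"string"}},"required":["motion"]}

```bash
ls; mkdir -p pics; python3 - <<'E'
from bench import *
import cv2
print(get_obs())
for n in ["scene","top","wrist"]:
    c=camera(n); cv2.imwrite(f"pics/{n}0.png",c["img"][:,:,::-1])
    print(n,c["intrinsics"].tolist(),c.get("pose",c.get("mount")).round(4).tolist())
    for t in ["pole_grip","blade","rest","push_stick","branch","beam","spirit_level","screw_jar","try_square","offcut"]:
        print(t,[(np.round(d["box"],0).tolist() if 0 else [round(float(v)) for v in d["box"]],round(float(d["conf"]),2)) for d in search_frame(n,t)][:3])
E
```

```text
pics
{'time_s': 0.0, 'q': array([ 1.05871220e+00,  1.81547191e-01,  1.60801915e+00, -2.69841661e-05,
        1.35377988e+00, -2.06359499e-01]), 'dq': array([ 0.0002158 , -0.00078965, -0.00073278, -0.00034331,  0.00203291,
        0.00045085]), 'joint_efforts': array([ 6.96326770e-04, -4.44879341e+01, -3.51337945e+01, -1.63883615e-04,
        9.13036958e-03,  4.43673139e-05]), 'eef_pos': array([0.17281267, 0.54783559, 0.2303753 ]), 'eef_rot': array([-2.95897679e-04,  1.52264750e-01,  9.88339353e-01, -8.25450827e-04]), 'wrist_force': array([-1.22459801,  0.21092728, -0.16361752]), 'torque': array([ 0.00091469, -0.05779253,  0.00302753]), 'opening': 1.0057716321821202}
scene [[428.1146165640904, 0.0, 252.80489191683975], [0.0, 428.1146165640904, 190.33661590506463], [0.0, 0.0, 1.0]] [[-0.4794, 0.704, -0.5239, 1.3464], [0.8775, 0.3941, -0.2734, 0.4082], [0.014, -0.5908, -0.8067, 1.3651], [0.0, 0.0, 0.0, 1.0]]
pole_grip [([374, 226, 418, 296], 0.67), ([177, 130, 216, 170], 0.54)]
blade [([235, 199, 242, 212], 0.4)]
rest [([174, 129, 247, 188], 0.73)]
push_stick [([192, 139, 237, 189], 0.6
[... 675 characters left out ...]
ranch [([0, 42, 327, 134], 0.61)]
beam [([96, 142, 135, 238], 0.98)]
spirit_level [([156, 189, 165, 302], 0.8)]
screw_jar [([162, 165, 186, 186], 0.55), ([192, 179, 210, 208], 0.21)]
try_square [([384, 131, 416, 185], 0.77)]
offcut [([192, 180, 209, 208], 0.77), ([95, 145, 133, 237], 0.53)]
wrist [[293.9218062227448, 0.0, 254.8299976763133], [0.0, 293.9218062227448, 191.84740055182826], [0.0, 0.0, 1.0]] [[0.0011, -0.9489, -0.3155, 0.0817], [1.0, 0.0012, 0.0, 0.0012], [0.0003, -0.3155, 0.9489, -0.1432], [0.0, 0.0, 0.0, 1.0]]
pole_grip []
blade []
rest []
push_stick []
branch []
beam [([262, 311, 333, 355], 0.82)]
spirit_level [([111, 204, 204, 358], 0.83)]
screw_jar []
try_square []
offcut []
```

View pics/scene0.png

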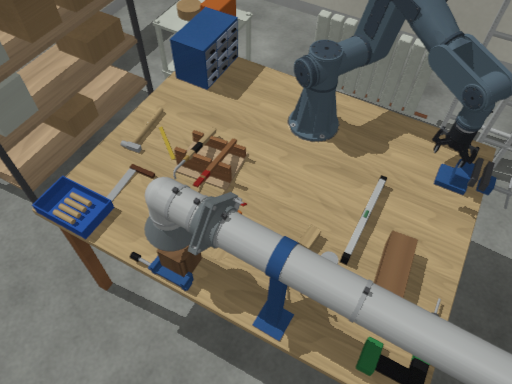

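View pics/top0.png

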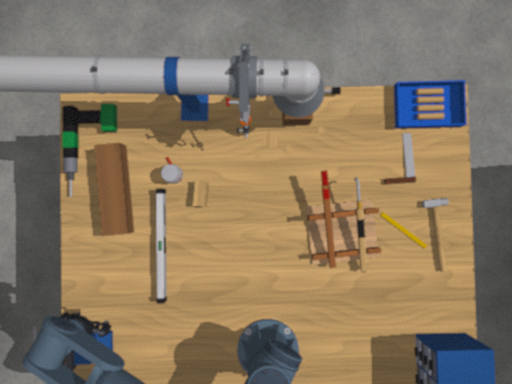

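View pics/wrist0.png

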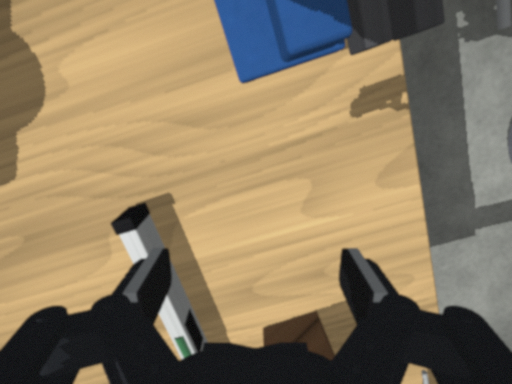

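The top view shows the pole (black grip) at about (361,222), the push stick with its red end at (330,220), and the gate housing at (245,85) with the eye near (243,125). I'll zoom in on these.

```bash
cat > h.py <<'E'
from bench import *
import numpy as np, cv2
from scipy.spatial.transform import Rotation as R
def crop(img,x0,y0,x1,y1,s,fn):
    cv2.imwrite(fn,cv2.resize(img[y0:y1,x0:x1,::-1],None,fx=s,fy=s,interpolation=cv2.INTER_CUBIC))
def proj(c,P,pose=None):
    T=c["pose"] if pose is None else pose
    p=(np.atleast_2d(P)-T[:3,3])@T[:3,:3]
    return p[:,:2]/p[:,2:]*np.array([c["intrinsics"][0,0],c["intrinsics"][1,1]])+c["intrinsics"][:2,2]
def ray(c,uv,pose=None):
    T=c["pose"] if pose is None else pose
    d=T[:3,:3]@np.linalg.solve(c["intrinsics"],[uv[0],uv[1],1.]);return T[:3,3],d
def atz(c,uv,z,pose=None):
    o,d=ray(c,uv,pose);return o+d*(z-o[2])/d[2]
def toolT(o=None):
    o=o or get_obs(); q=np.array(o["eef_rot"]); T=np.eye(4);T[:3,:3]=R.from_quat([q[1],q[2],q[3],q[0]]).as_matrix();T[:3,3]=o["eef_pos"];return T
E
python3 - <<'E'
from h import *
c=camera("top");im=c["img"]
crop(im,290,150,430,290,5,"pics/t_pole.png")
crop(im,205,60,325,150,6,"pics/t_gate.png")
print([atz(c,p,z).round(4) for p,z in [((361,222),.075),((358.5,180),.12),((363,270),.04),((325,172),.12),((332,265),.04),((243,125),.35),((254,77),.43)]])
c=camera("scene");im=c["img"]
crop(im,140,170,270,290,6,"pics/s_gate.png")
crop(im,150,110,260,210,6,"pics/s_pole.png")
E
```

```text
[array([ 0.4539, -0.3329,  0.075 ]), array([ 0.5978, -0.3195,  0.12  ]), array([ 0.2833, -0.3422,  0.04  ]), array([ 0.6274, -0.2066,  0.12  ]), array([ 0.3029, -0.2333,  0.04  ]), array([0.7551, 0.0609, 0.35  ]), array([0.8759, 0.0246, 0.43  ])]
```

View pics/t_pole.png

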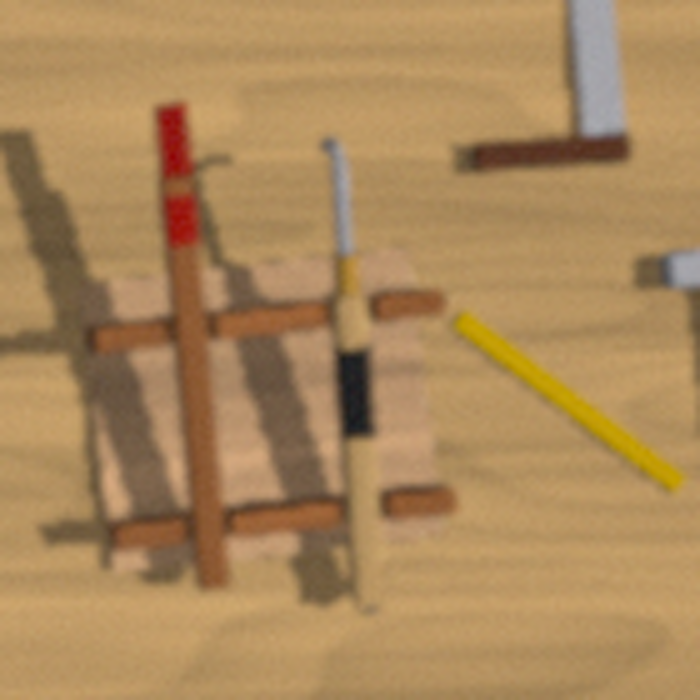

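View pics/t_gate.png

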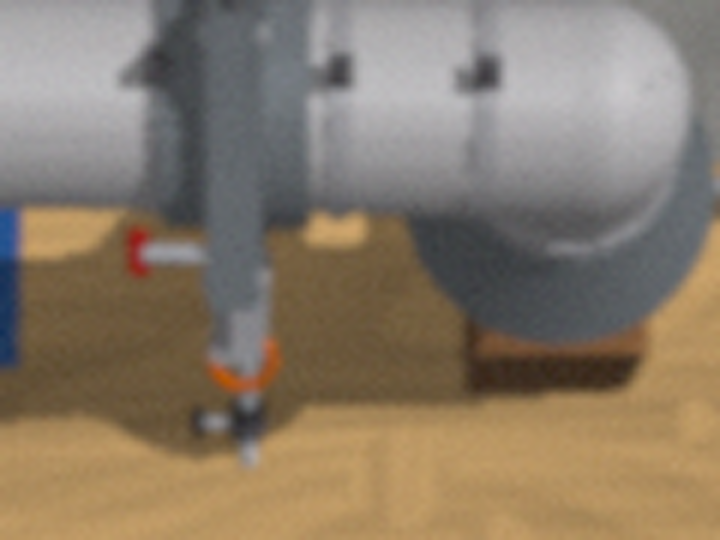

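View pics/s_gate.png

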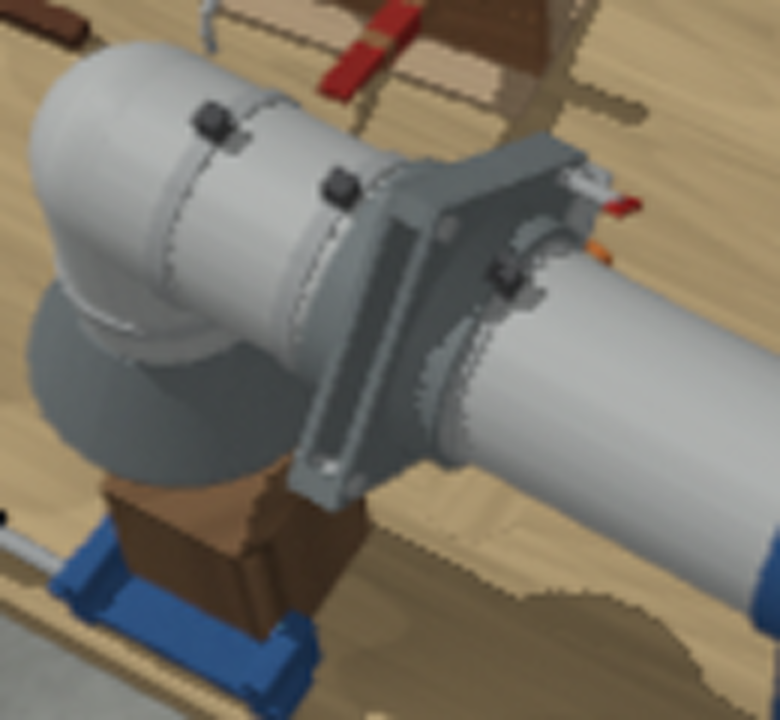

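View pics/s_pole.png

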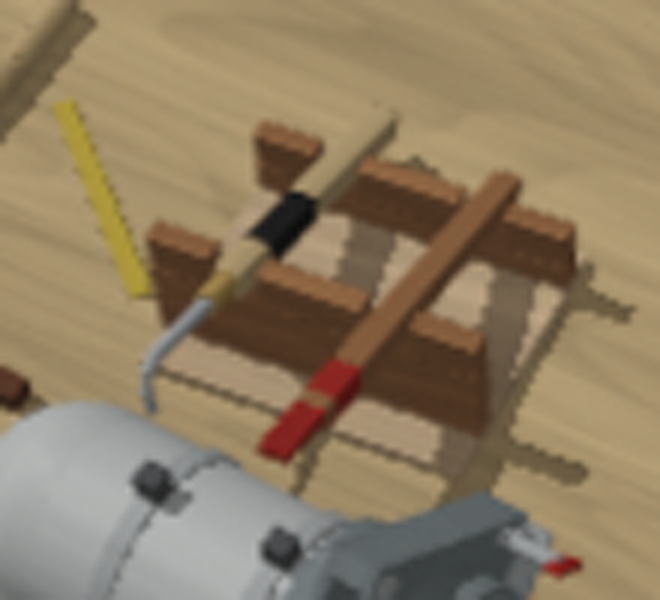

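```bash
cat >> h.py <<'E'
def deltas(pt,Rt=None,n=1):
    T=toolT(); d=T[:3,:3].T@(np.array(pt)-T[:3,3]); 
    print("shift units",(d/0.2).round(3),"len",np.linalg.norm(d).round(4))
    if Rt is not None:
        rv=R.from_matrix(T[:3,:3].T@Rt).as_rotvec(); print("turn units",(rv/np.deg2rad(60)).round(3),"deg",np.rad2deg(np.linalg.norm(rv)).round(2))
def frame(yaw,pitch):  # thing with x axis at yaw, nose up pitch; columns x,y,z
    return (R.from_euler('z',yaw,degrees=True)*R.from_euler('y',-pitch,degrees=True)).as_matrix()
def toolfor(Rp): # tool z=-pole z, tool y=pole y, tool x=-pole x
    return Rp@np.diag([-1,1,-1.])
E
python3 - <<'E'
from h import *
from scipy.optimize import least_squares
ct=camera("top");cs=camera("scene")
t=lambda x,y:(290+x/5-.4,150+y/5-.4)
s=lambda x,y:(150+x/6-.4,110+y/6-.4)
# model pts in pole frame ; pix
top=[((.0,0,.011),t(356,393)),((-.16,0,.011),t(366,606)),((.035,0,.011),t(353,350)),((-.035,0,.011),t(358,437)),((.160,0,.005),t(336,160))]
sc=[((0,0,.011),s(284,220)),((-.16,0,.011),s(391,113))]
def res(p):
    Rm=frame(p[3],p[4]);o=[]
    for m,uv in top:o.append(proj(ct,Rm@np.array(m)+p[:3])[0]-uv)
    for m,uv in sc:o.append(proj(cs,Rm@np.array(m)+p[:3])[0]-uv)
    o=np.concatenate(o);return np.r_[o,(p[2]-.075)/.002,(p[4]-15)/1]
r=least_squares(res,[.44,-.333,.075,5,15]);print(r.x.round(4),r.fun.round(1))
E
```

```text
[ 0.4365 -0.3276  0.0749  4.8158 15.1139] [-0.5 -0.2  0.   0.4 -0.5 -1.3 -0.4  0.6  0.4  1.  -0.7 -0.1 -0.4 -0.2
 -0.   0.1]
```

>>> {"api": "arm_command", "payload": {"motion": "0 0 -0.12 0 0 -0.1 1; 0 0 -0.12 0 0 -0.1 1; 0 0 -0.12 0 0 -0.1 1; 0 0 -0.12 0 0 -0.075 1"}}

```text
time_s: 2.18
eef_pos: [0.1713, 0.545, 0.3227]
eef_rot: [-0.004, -0.051, 0.999, -0.006]
wrist_force: [-0.5, -0.3, 0.1]
opening: 1.003
```

```bash
python3 - <<'E'
from h import *
print(toolT().round(4).tolist())
deltas([.5,.05,.33],toolfor(frame(4.8,60)))
E
```

```text
[[-0.9948, -0.1015, -0.0074, 0.1713], [-0.1014, 0.9948, -0.0132, 0.545], [0.0087, -0.0123, -0.9999, 0.3227], [0.0, 0.0, 0.0, 1.0]]
shift units [-1.384 -2.629 -0.016] len 0.5942
turn units [-0.002 -1.008  0.022] deg 60.5
```

>>> {"api": "arm_command", "payload": {"motion": "-0.09 -0.17 0 0 0 0 1; -0.09 -0.17 0 0 0 0 1; -0.09 -0.17 0 0 0 0 1; -0.09 -0.17 0 0 0 0 1; -0.09 -0.17 0 0 0 0 1; -0.09 -0.17 0 0 0 0 1; -0.09 -0.17 0 0 0 0 1; -0.09 -0.17 0 0 0 0 1; -0.09 -0.17 0 0 0 0 1; -0.09 -0.17 0 0 0 0 1"}}

```text
time_s: 3.02
eef_pos: [0.3926, 0.2223, 0.3328]
eef_rot: [0.002, -0.061, 0.998, 0.001]
wrist_force: [1.7, 0.5, 0.2]
opening: 1.001
```

>>> {"api": "arm_command", "payload": {"motion": "-0.1 -0.17 0 0 0 0 1; -0.1 -0.17 0 0 0 0 1; -0.1 -0.17 0 0 0 0 1; -0.1 -0.17 0 0 0 0 1; -0.1 -0.17 0 0 0 0 1; -0.05 -0.1 0 0 0 0 1"}}

```text
time_s: 3.52
eef_pos: [0.5307, 0.0342, 0.3349]
eef_rot: [0.005, -0.06, 0.998, 0.001]
wrist_force: [-0.3, 0.1, 0.8]
opening: 0.999
```

>>> {"api": "arm_command", "payload": {"motion": "0 0 0 0 -0.115 0 1; 0 0 0 0 -0.115 0 1; 0 0 0 0 -0.115 0 1; 0 0 0 0 -0.115 0 1; 0 0 0 0 -0.115 0 1; 0 0 0 0 -0.115 0 1; 0 0 0 0 -0.115 0 1; 0 0 0 0 -0.1 0 1; 0 0 0 0 -0.1 0 1"}}

```text
time_s: 4.27
eef_pos: [0.5382, 0.0242, 0.3306]
eef_rot: [0.507, -0.046, 0.86, 0.024]
wrist_force: [0.1, 1.4, -0.2]
opening: 1.002
```

```bash
python3 - <<'E'
from h import *
T=toolT();print(get_obs()["time_s"],T.round(4).tolist())
c=camera("wrist"); cv2.imwrite("pics/w1.png",c["img"][:,:,::-1])
P=T@c["mount"]; np.savez("w1.npz",P=P,K=c["intrinsics"],img=c["img"])
print(P.round(3).tolist(),[ (d["box"],d["conf"]) for d in search_frame("wrist","blade")])
E
```

```text
4.2667 [[-0.4819, -0.1041, 0.87, 0.5382], [-0.055, 0.9946, 0.0885, 0.0242], [-0.8745, -0.0052, -0.485, 0.3306], [0.0, 0.0, 0.0, 1.0]]
[[-0.105, 0.183, 0.977, 0.375], [0.994, 0.025, 0.102, 0.009], [-0.006, 0.983, -0.185, 0.33], [0.0, 0.0, 0.0, 1.0]] [([245.9, 228.1, 270.6, 325.9], 0.57)]
```

View pics/w1.png

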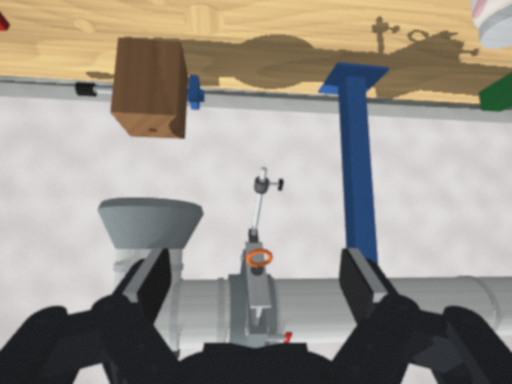

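```bash
python3 - <<'E'
from h import *
w=np.load("w1.npz");crop(w["img"],200,160,320,360,3.9,"pics/w1c.png")
crop(w["img"],225,235,295,285,10,"pics/w1d.png")
E
```

```text
(no output)
```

View pics/w1c.png

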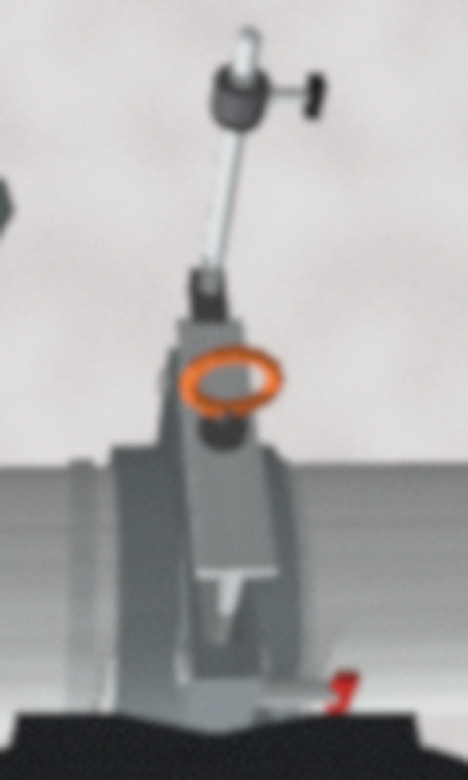

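View pics/w1d.png

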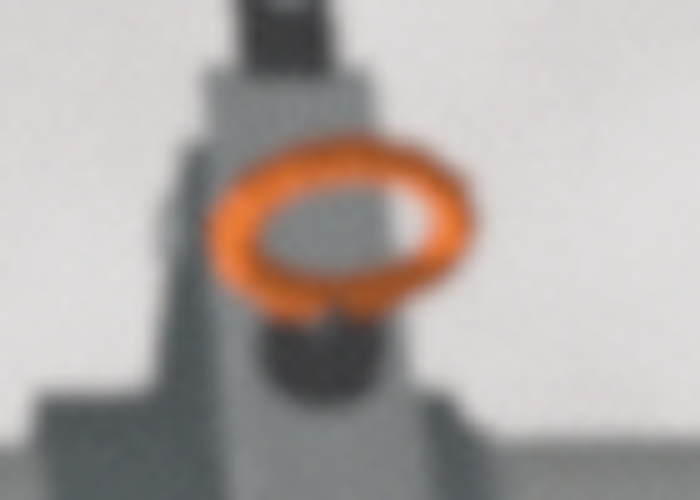

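```bash
python3 - <<'E'
from h import *
from scipy.optimize import least_squares
w=dict(np.load("w1.npz")); cw={"intrinsics":w["K"]}
ct=camera("top"); cw["pose"]=w["P"]
# duct edge in top: find lower edge rows at columns
g=cv2.cvtColor(ct["img"],cv2.COLOR_RGB2GRAY).astype(float);hsv=cv2.cvtColor(ct["img"],cv2.COLOR_RGB2HSV)
pts=[]
for col in list(range(5,155,10))+[268,275]:
    s=hsv[60:110,col,1].astype(float); # saturation jumps from grey to wood/floor
    e=np.argmax(np.abs(np.diff(cv2.GaussianBlur(g[70:110,col:col+1],(1,3),0)[:,0])));pts.append((col,70+e+.5))
print(pts)
gw=cv2.cvtColor(w["img"],cv2.COLOR_RGB2GRAY).astype(float); pw=[]
for col in list(range(190,225,6))+list(range(284,335,6))+list(range(385,500,12)):
    e=np.argmax(np.abs(np.diff(cv2.GaussianBlur(gw[268:300,col:col+1],(1,3),0)[:,0])));pw.append((col,268+e+.5))
print(pw)
uT=(245.6,120.6);uW=(258.7,257.7)
r=least_squares(lambda p:np.r_[proj(ct,p)[0]-uT,proj(cw,p)[0]-uW],[.75,.06,.33]);print(r.x.round(4),r.fun.round(2))
E
```

```text
[(5, np.float64(91.5)), (15, np.float64(91.5)), (25, np.float64(91.5)), (35, np.float64(91.5)), (45, np.float64(92.5)), (55, np.float64(92.5)), (65, np.float64(105.5)), (75, np.float64(107.5)), (85, np.float64(100.5)), (95, np.float64(71.5)), (105, np.float64(92.5)), (115, np.float64(92.5)), (125, np.float64(101.5)), (135, np.float64(101.5)), (145, np.float64(101.5)), (268, np.float64(92.5)), (275, np.float64(95.5))]
[(190, np.float64(279.5)), (196, np.float64(279.5)), (202, np.float64(278.5)), (208, np.float64(279.5)), (214, np.float64(279.5)), (220, np.float64(277.5)), (284, np.float64(278.5)), (290, np.float64(278.5)), (296, np.float64(278.5)), (302, np.float64(278.5)), (308, np.float64(278.5)), (314, np.float64(278.5)), (320, np.float64(278.5)), (326, np.float64(277.5)), (332, np.float64(277.5)), (385, np.float64(275.5)), (397, np.float64(277.5)), (409, np.float64(297.5)), (421, np.float64(276.5)), (433, np.float64(276.5)), (445, np.float64(276.5)), (457, np.float64(275.5)), (469, np.float64(275.5)), (481, np.float64(276.5)), (493, np.float64(276.5))]
[0.7689 0.0551 0.3433] [-0.62  0.09 -0.28 -0.  ]
```

```bash
python3 - <<'E'
from h import *
from scipy.optimize import least_squares
w=dict(np.load("w1.npz")); cw={"intrinsics":w["K"],"pose":w["P"]}
ct=camera("top")
T=[(5,91.5),(15,91.7),(25,91.8),(35,92),(45,92.5),(55,92.5),(105,92.9),(115,92.9)]
W=[(196,279.3),(208,279),(284,278.7),(296,278.5),(308,278.4),(320,278),(332,277.7),(397,277.2),(421,276.6),(445,276.4),(469,275.8),(493,275.8)]
def d(c,uv,p):
    o,v=ray(c,uv);a=np.array([-np.sin(p[2]),np.cos(p[2]),0]);n=np.cross(a,v);n/=np.linalg.norm(n)
    return (abs((np.array([p[0],0.055,p[1]])-o)@n)-.05)*1000
for free in (1,0):
    f=lambda p:np.r_[[d(ct,u,p) for u in T],[d(cw,u,p) for u in W],(p[1]-.43)/.001*(0.3)]
    r=least_squares(f,[.87,.43,.05],loss="soft_l1");print(r.x,np.rad2deg(r.x[2]),f(r.x).round(1))
    break
p=r.x
# branch frame: axis line at eye y; shut eye lies 96 mm back perpendicular
ex=np.array([np.cos(p[2]),np.sin(p[2])]); E=np.array([.7689,.0551])
A=np.array([p[0],.055]); h=(A-E)@ex; print("eye to axis level dist",h, "expected shut .096; down slope",(h-.096)/np.cos(np.deg2rad(40)))
E
```

```text
[ 0.77699824  0.42081439 -0.03701986] -2.121081746371396 [ 0.3  0.1  0.2  0.  -1.  -0.6  0.2  0.5 -0.3 -0.1 -0.6 -0.5 -0.5 -0.1
  0.1 -0.   0.5  0.5  1.   0.7 -2.8]
eye to axis level dist 0.008096393030478901 expected shut .096; down slope -0.11475000929661253
```

```bash
python3 - <<'E'
from h import *
from scipy.optimize import least_squares
w=dict(np.load("w1.npz")); cw={"intrinsics":w["K"],"pose":w["P"]}
ct=camera("top")
print(atz(ct,(20,92),.43),atz(ct,(110,92.9),.43))
T=[(5,91.5),(15,91.7),(25,91.8),(35,92),(45,92.5),(55,92.5),(105,92.9),(115,92.9)]
W=[(196,279.3),(208,279),(284,278.7),(296,278.5),(308,278.4),(320,278),(332,277.7),(397,277.2),(421,276.6),(445,276.4),(469,275.8),(493,275.8)]
def d(c,uv,p,ref):
    o,v=ray(c,uv);a=np.array([-np.sin(p[2]),np.cos(p[2]),0]);n=np.cross(a,v);n/=np.linalg.norm(n)
    n*=np.sign(n@ref)
    return ((np.array([p[0],0.055,p[1]])-o)@n-.05)*1000
fT=lambda p:np.array([d(ct,u,p,np.array([1,0,0])) for u in T]);fW=lambda p:np.array([d(cw,u,p,np.array([0,0,1])) for u in W])
for nm,f,pr in (("both",lambda p:np.r_[fT(p),fW(p)],0),("bothprior",lambda p:np.r_[fT(p),fW(p),(p[1]-.43)*5000],0),("top",lambda p:np.r_[fT(p),(p[1]-.43)*5000],0)):
    r=least_squares(f,[.87,.43,.05]);print(nm,r.x,np.rad2deg(r.x[2]),f(r.x).round(1))
    p=r.x
    ex=np.array([np.cos(p[2]),np.sin(p[2])]); E=np.array([.7689,.0551])
    h=(np.array([p[0],.055])-E)@ex; print("eye-axis level",h,"z",p[1]-.3433, np.hypot(h,p[1]-.3433))
E
```

```text
[0.84901784 0.68533123 0.43      ] [0.84047785 0.43036496 0.43      ]
both [ 0.87700154  0.43099798 -0.03758815] -2.1536423140296437 [-0.3 -0.1 -0.2 -0.   1.   0.6 -0.3 -0.7 -0.5 -0.2 -0.8 -0.7 -0.7 -0.2
  0.1 -0.1  0.6  0.5  1.2  0.8]
eye-axis level 0.10802894051759312 z 0.08769798150384778 0.1391444858742268
bothprior [ 0.87545723  0.43029231 -0.04052353] -2.3218274913682735 [ 0.   0.1 -0.1 -0.   0.9  0.4 -0.8 -1.3 -1.  -0.7 -1.4 -1.3 -1.3 -0.8
 -0.5 -0.7 -0.1 -0.1  0.5  0.1  1.5]
eye-axis level 0.10647380186033185 z 0.08699231222159348 0.1374930284350898
top [ 0.87794173  0.43000005 -0.03629898] -2.0797785778464313 [-0.4 -0.2 -0.3 -0.1  0.9  0.6 -0.1 -0.4  0. ]
eye-axis level 0.1089735284486468 z 0.08670005053595542 0.13925562346090464
```

>>> {"api": "arm_command", "payload": {"motion": "0 0 -0.1 0 0.115 0 1; 0 0 -0.1 0 0.115 0 1; 0 0 -0.1 0 0.115 0 1; 0 0 0 0 0.115 0 1; 0 0 0 0 0.115 0 1; 0 0 0 0 0.115 0 1; 0 0 0 0 0.07 0 1"}}

```text
time_s: 5.1
eef_pos: [0.4992, 0.0126, 0.3768]
eef_rot: [0.145, -0.045, 0.988, -0.007]
wrist_force: [-0.5, -1.0, 0.7]
opening: 1.001
```

```bash
python3 - <<'E'
from h import *
Rp=frame(4.8,15);g=np.array([.4365,-.3276,.075])
print(get_obs()["eef_pos"]);deltas(g+Rp@[0,0,.16-.019],toolfor(Rp))
E
```

```text
[0.49920483 0.01261119 0.37676967]
shift units [ 0.865 -1.644  0.653] len 0.3938
turn units [-0.024  0.027  0.01 ] deg 2.27
```

>>> {"api": "arm_command", "payload": {"motion": "0.08 -0.15 0.04 0 0 0 1; 0.08 -0.15 0.04 0 0 0 1; 0.08 -0.15 0.04 0 0 0 1; 0.08 -0.15 0.04 0 0 0 1; 0.08 -0.15 0.05 0 0 0 1; 0.08 -0.15 0.05 0 0 0 1; 0.08 -0.15 0.05 0 0 0 1; 0.08 -0.15 0.05 0 0 0 1; 0.08 -0.15 0.06 0 0 0 1; 0.08 -0.15 0.06 0 0 0 1"}}

```text
time_s: 5.93
eef_pos: [0.4095, -0.3243, 0.2727]
eef_rot: [0.139, -0.045, 0.989, -0.029]
wrist_force: [-0.4, -0.5, -0.1]
opening: 0.999
```

```bash
python3 - <<'E'
from h import *
Rp=frame(4.8,15);g=np.array([.4365,-.3276,.075])
deltas(g+Rp@[0,0,.16-.019],toolfor(Rp))
T=toolT();c=camera("wrist"); cv2.imwrite("pics/w2.png",c["img"][:,:,::-1]);np.savez("w2.npz",P=T@c["mount"],K=c["intrinsics"],img=c["img"])
P=T@c["mount"]
im=c["img"][:,:,::-1].copy()
for m in [(-.16,0,.011),(-.035,0,.011),(.035,0,.011),(.035,.011,.011),(.035,-.011,.011),(-.035,.011,.011),(-.035,-.011,.011),(.171,0,-.044),(.171,0,0)]:
    u=proj({"intrinsics":c["intrinsics"],"pose":P},Rp@np.array(m)+g)[0];cv2.circle(im,(int(round(u[0])),int(round(u[1]))),2,(0,0,255),-1)
cv2.imwrite("pics/w2m.png",im)
E
```

```text
shift units [ 0.132 -0.006  0.283] len 0.0625
turn units [-0.065  0.013  0.016] deg 4.08
```

View pics/w2m.png

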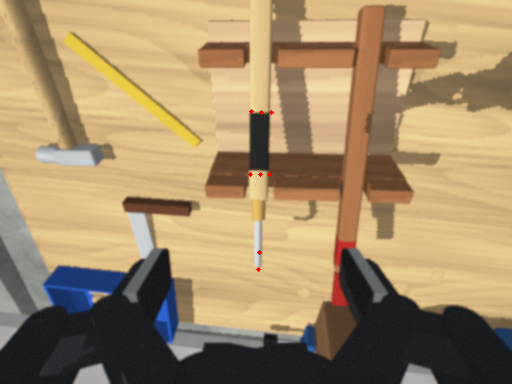

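>>> {"api": "arm_command", "payload": {"motion": "0.06 0 0.13 -0.032 0.007 0.008 1; 0.06 0 0.13 -0.033 0.007 0.008 1; 0 0 0 0 0 0 1"}}

```text
time_s: 6.23
eef_pos: [0.3967, -0.343, 0.2147]
eef_rot: [0.123, -0.035, 0.992, 0.001]
wrist_force: [-0.3, 0.5, -0.7]
opening: 0.999
```

```bash
python3 - <<'E'
from h import *
Rp=frame(4.8,15);g=np.array([.4355,-.3276,.075])
print(get_obs()["dq"].round(3));deltas(g+Rp@[0,0,-.019],toolfor(Rp))
T=toolT();c=camera("wrist");P=T@c["mount"]
im=c["img"][:,:,::-1].copy()
for m in [(-.16,0,.011),(-.035,0,.011),(.035,0,.011),(.035,.011,.011),(.035,-.011,.011),(-.035,.011,.011),(-.035,-.011,.011),(.171,0,-.044),(.171,0,0)]:
    u=proj({"intrinsics":c["intrinsics"],"pose":P},Rp@np.array(m)+g)[0];cv2.circle(im,(int(round(u[0])),int(round(u[1]))),2,(0,0,255),-1)
cv2.imwrite("pics/w3m.png",im)
E
```

```text
[ 0.02  -0.019 -0.094 -0.051  0.036  0.072]
shift units [-0.024  0.069  0.821] len 0.1648
turn units [-0.009 -0.015 -0.012] deg 1.28
```

View pics/w3m.png

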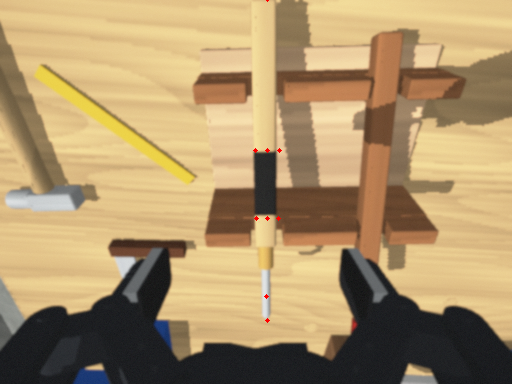

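>>> {"api": "arm_command", "payload": {"motion": "-0.005 0.03 0.12 0 0 0 1; -0.005 0.03 0.12 0 0 0 1; -0.005 0 0.12 0 0 0 1; -0.005 0 0.12 0 0 0 1; 0 0 0.12 0 -0.01 0 1; 0 0 0.12 0 0 0 1; 0 0 0 0 0 0 1"}}

```text
time_s: 6.87
eef_pos: [0.4498, -0.3432, 0.0933]
eef_rot: [0.132, -0.038, 0.99, -0.017]
wrist_force: [-0.5, -0.1, -0.4]
opening: 0.999
```

```bash
python3 - <<'E'
from h import *
Rp=frame(4.8,15);g=np.array([.4355,-.329,.075])
print(get_obs()["wrist_force"]);deltas(g+Rp@[0,0,-.019],toolfor(Rp))
E
```

```text
[-0.50040622 -0.09556752 -0.44663491]
shift units [0.087 0.084 0.163] len 0.0406
turn units [-0.044  0.    -0.001] deg 2.65
```

>>> {"api": "arm_command", "payload": {"motion": "0.045 0.045 0 -0.022 0 0 1; 0.045 0.04 0 -0.022 0 0 1; 0 0 0 0 0 0 1; 0 0 0 0 0 0 1"}}

```text
time_s: 7.2
eef_pos: [0.4333, -0.3289, 0.0952]
eef_rot: [0.132, -0.044, 0.99, 0.003]
wrist_force: [-0.5, -0.6, -0.1]
opening: 0.998
```

```bash
python3 - <<'E'
from h import *
Rp=frame(4.8,15);g=np.array([.4355,-.329,.075])
deltas(g+Rp@[0,0,-.019],toolfor(Rp))
T=toolT();c=camera("wrist");cv2.imwrite("pics/w4.png",c["img"][:,:,::-1])
E
```

```text
shift units [ 0.016 -0.001  0.196] len 0.0392
turn units [-0.003  0.003  0.006] deg 0.41
```

View pics/w4.png

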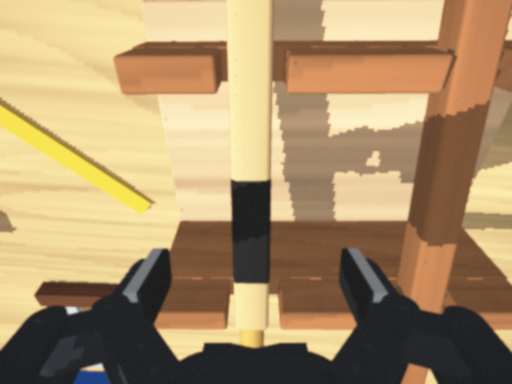

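>>> {"api": "arm_command", "payload": {"motion": "0.005 0 0.06 0 0 0 1; 0.005 0 0.06 0 0 0 1; 0.005 0 0.06 0 0 0 1; 0 0 0.03 0 0 0 1; 0 0 0 0 0 0 1"}}

```text
time_s: 7.67
eef_pos: [0.4432, -0.3327, 0.0556]
eef_rot: [0.134, -0.043, 0.99, -0.002]
wrist_force: [-0.4, 0.0, -0.5]
opening: 1.003
```

```bash
python3 - <<'E'
from h import *
Rp=frame(4.8,15);g=np.array([.4355,-.329,.075])
deltas(g+Rp@[0,0,-.019],toolfor(Rp))
E
```

```text
shift units [ 0.01   0.021 -0.009] len 0.0051
turn units [-0.013  0.007  0.005] deg 0.93
```

>>> {"api": "arm_command", "payload": {"motion": "0.01 0.02 -0.01 -0.013 0.007 0.005 1; 0 0 0 0 0 0 1; 0 0 0 0 0 0 0; 0 0 0 0 0 0 0; 0 0 0 0 0 0 0; 0 0 0 0 0 0 0; 0 0 0 0 0 0 0; 0 0 0 0 0 0 0; 0 0 0 0 0 0 0; 0 0 0 0 0 0 0"}}

```text
time_s: 8.5
eef_pos: [0.4406, -0.3298, 0.059]
eef_rot: [0.13, -0.041, 0.991, 0.005]
wrist_force: [0.0, 0.7, -0.3]
opening: 0.245
```

```bash
python3 - <<'E'
from h import *
o=get_obs();T=toolT(o);np.save("Tgrasp.npy",T);print(o["opening"],o["wrist_force"],o["torque"],T.round(4).tolist())
c=camera("wrist");cv2.imwrite("pics/w5.png",c["img"][:,:,::-1])
E
```

```text
0.24517478866261094 [ 0.04019337  0.68166892 -0.30143097] [-0.02948449  0.10177159 -0.05357787] [[-0.9625, -0.0832, 0.2581, 0.4406], [-0.0807, 0.9965, 0.0203, -0.3298], [-0.2589, -0.0013, -0.9659, 0.059], [0.0, 0.0, 0.0, 1.0]]
```

View pics/w5.png

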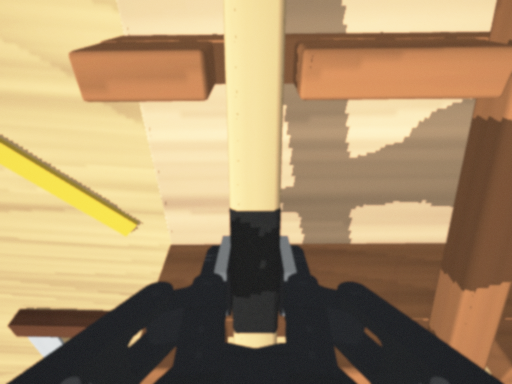

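>>> {"api": "arm_command", "payload": {"motion": "-0.015 0 -0.06 0 0 0 0; -0.025 0 -0.1 0 0 0 0; -0.035 0 -0.13 0 0 0 0; -0.035 0 -0.13 0 0 0 0; -0.035 0 -0.13 0 0 0 0; -0.035 0 -0.13 0 0 0 0; -0.035 0 -0.13 0 0 0 0; -0.035 0 -0.13 0 0 0 0; 0 0 0 0 0 0 0"}}

```text
time_s: 9.3
eef_pos: [0.437, -0.3251, 0.2551]
eef_rot: [0.125, -0.041, 0.991, 0.012]
wrist_force: [1.0, -1.3, -0.3]
opening: 0.245
```

```bash
python3 - <<'E'
from h import *
o=get_obs();print(o["wrist_force"],o["torque"])
c=camera("wrist");cv2.imwrite("pics/w6.png",c["img"][:,:,::-1])
Rt=frame(-2.1,40);e=np.array([.769,.055,.343])
g=e-Rt@[.171,0,-.02]; tcp=g+Rt@[0,0,-.019]; print(tcp)
deltas(tcp+Rt@[-.03,0,.09],toolfor(Rt))
E
```

```text
[ 1.00593319 -1.26514345 -0.30918167] [-0.09228326  0.16435467 -0.08810571]
[0.63745202 0.05982365 0.23384936]
shift units [-0.77   1.88   0.067] len 0.4065
turn units [ 0.066 -0.428  0.096] deg 26.62
```

View pics/w6.png

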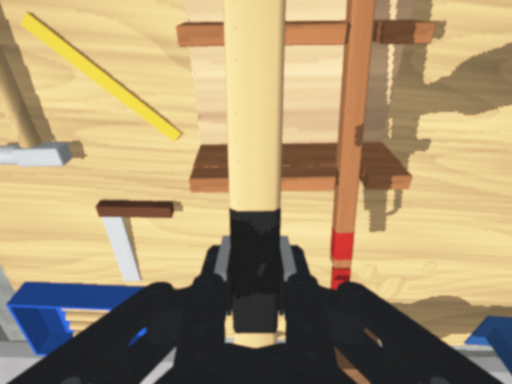

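>>> {"api": "arm_command", "payload": {"motion": "0 0.1 0 0.013 -0.086 0.019 0; 0 0.15 0 0.013 -0.086 0.019 0; 0 0.15 0 0.013 -0.086 0.019 0; 0 0.15 0 0.013 -0.086 0.019 0; 0 0.15 0 0.013 -0.086 0.019 0; 0 0.15 0 0 0 0 0; 0 0.15 0 0 0 0 0; 0 0.15 0 0 0 0 0; 0 0.15 0 0 0 0 0; 0 0.1 0 0 0 0 0"}}

```text
time_s: 10.18
eef_pos: [0.4299, -0.0342, 0.2292]
eef_rot: [0.341, 0.032, 0.939, 0.002]
wrist_force: [0.1, -0.1, -1.1]
opening: 0.24
```

```bash
cat >> h.py <<'E'
Tg=np.load("Tgrasp.npy") if __import__("os").path.exists("Tgrasp.npy") else None
def pole_in_tool():
    A=np.eye(4);A[:3,:3]=frame(4.8,15);A[:3,3]=[.4355,-.3288,.075]
    return np.linalg.inv(Tg)@A
HK=np.array([.171,0,-.02,1])
def pole(): return toolT()@pole_in_tool()
def goto(hook,Rt): # target tool pose so that pole_hook at hook and pole frame Rt
    B=pole_in_tool();A=np.eye(4);A[:3,:3]=Rt;A[:3,3]=np.array(hook)-Rt@HK[:3]
    X=A@np.linalg.inv(B);deltas(X[:3,3],X[:3,:3]);return X
EYE=np.array([.769,.055,.343]);RB=frame(-2.1,40)
E
python3 - <<'E'
from h import *
print(pole_in_tool().round(4).tolist())
P=pole();print("hook",(P@HK).round(4),get_obs()["eef_pos"])
print("rel eye in blade frame",(RB.T@((P@HK)[:3]-EYE)).round(4))
goto(EYE+RB@[-.02,0,.07],RB)
E
```

```text
[[-1.0, 0.0001, -0.0001, 0.0007], [0.0001, 1.0, -0.0014, 0.0014], [0.0001, -0.0014, -1.0, -0.0167], [0.0, 0.0, 0.0, 1.0]]
hook [ 0.5624 -0.0432  0.3359  1.    ] [ 0.4299219  -0.03420307  0.22917613]
rel eye in blade frame [-0.16   -0.1057  0.1249]
shift units [-0.683  0.522  0.278] len 0.1807
turn units [ 0.008 -0.002 -0.031] deg 1.94
```

>>> {"api": "arm_command", "payload": {"motion": "-0.1 0.09 0.02 0 0 -0.015 0; -0.1 0.09 0.02 0 0 -0.015 0; -0.1 0.09 0.03 0 0 0 0; -0.1 0.09 0.03 0 0 0 0; -0.1 0.09 0.03 0 0 0 0; -0.08 0.06 0.03 0 0 0 0; 0 0 0 0 0 0 0; 0 0 0 0 0 0 0"}}

```text
time_s: 10.85
eef_pos: [0.538, 0.0796, 0.2621]
eef_rot: [0.331, 0.011, 0.944, 0.001]
wrist_force: [-0.6, -0.0, -2.9]
opening: 0.244
```

```bash
python3 - <<'E'
from h import *
P=pole();print("hook",(P@HK).round(4),get_obs()["eef_pos"],get_obs()["wrist_force"])
print("rel eye in blade frame",(RB.T@((P@HK)[:3]-EYE)).round(4))
goto(EYE+RB@[-.02,0,.07],RB)
for n in ["top","scene"]:
    c=camera(n);im=c["img"].copy()
    u=proj(c,np.array([(P@[.171,0,-.044,1])[:3],(P@[.171,0,0,1])[:3],EYE,P[:3,3]]));print(n,u.round(1))
    a=(205,60,325,210,4) if n=="top" else (180,150,290,260,6)
    crop(im,*a,f"pics/g1{n}.png")
E
```

```text
hook [0.673  0.0776 0.366  1.    ] [0.53802163 0.07964978 0.26212069] [-0.63523403 -0.03199331 -2.91023227]
rel eye in blade frame [-0.0593  0.019   0.0798]
shift units [-0.197 -0.091  0.063] len 0.0451
turn units [ 0.017 -0.022  0.008] deg 1.76
top [[237.9 147.8]
 [237.4 155.8]
 [245.  120.7]
 [238.8 202.6]]
scene [[256.6 192.9]
 [261.4 179.3]
 [236.2 210.7]
 [280.5 171.5]]
```

View pics/g1top.png

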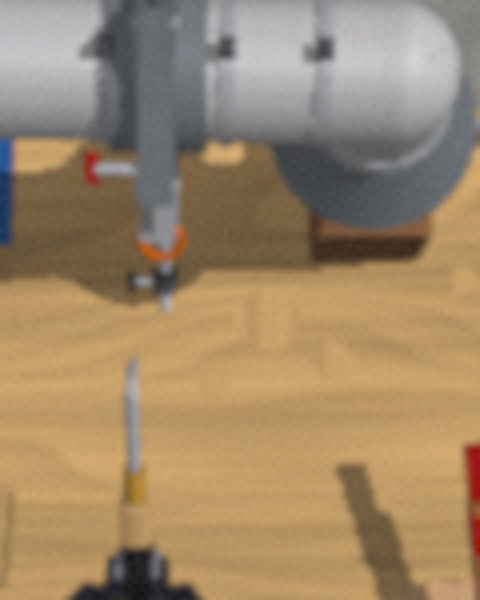

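View pics/g1scene.png

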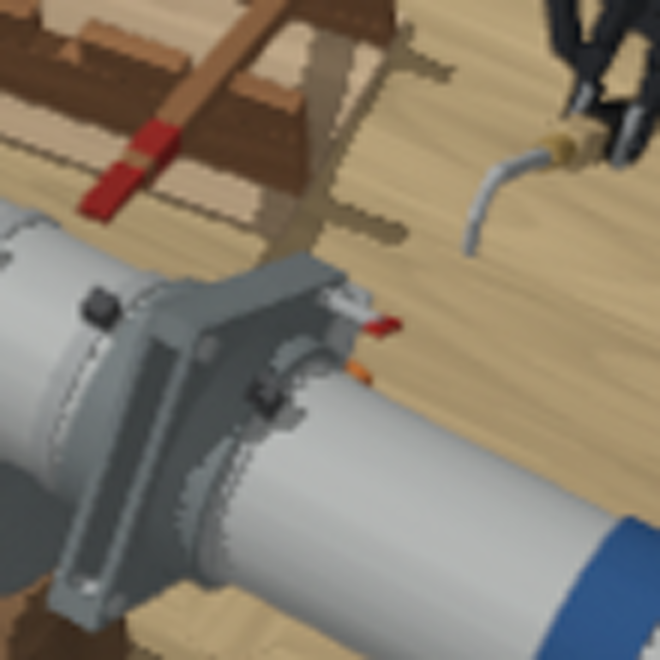

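```bash
python3 - <<'E'
from h import *
goto(EYE+RB@[.003,0,.06],RB)
E
```

```text
shift units [-0.313 -0.086  0.112] len 0.0687
turn units [ 0.016 -0.021  0.006] deg 1.65
```

>>> {"api": "arm_command", "payload": {"motion": "-0.06 -0.03 0 0.008 -0.01 0.003 0; -0.06 -0.03 0 0.008 -0.01 0.003 0; -0.06 -0.026 0 0 0 0 0; -0.06 0 0.03 0 0 0 0; -0.05 0 0.04 0 0 0 0; 0 0 0.03 0 0 0 0; 0 0 0 0 0 0 0; 0 0 0 0 0 0 0"}}

```text
time_s: 11.62
eef_pos: [0.599, 0.0487, 0.288]
eef_rot: [0.344, 0.023, 0.939, -0.01]
wrist_force: [0.6, -0.3, -1.9]
opening: 0.243
```

```bash
cat > chk.py <<'E'
from h import *
import sys
k=sys.argv[1]
P=pole();o=get_obs();print(o["time_s"],"F",o["wrist_force"].round(2),"F in blade",(RB.T@o["wrist_force"]).round(2),"tq",o["torque"].round(2))
print("rel eye in blade frame",(RB.T@((P@HK)[:3]-EYE)).round(4))
for t in sys.argv[3:]:
    goto(EYE+RB@np.array(eval(t)),RB)
if sys.argv[2]=="1":
  for n,a in (("top",(215,90,275,190,6)),("scene",(200,160,280,240,8))):
    c=camera(n);im=c["img"].copy()
    u=proj(c,np.array([(P@[.164,0,-.044,1])[:3],(P@[.171,0,0,1])[:3],EYE]));print(n,u.round(1).tolist())
    crop(im,*a,f"pics/{k}{n}.png")
E
python3 chk.py g2 1 "[.003,0,.06]" "[.003,0,0]"
```

```text
11.6167 F [ 0.57 -0.34 -1.91] F in blade [-0.78 -0.32 -1.84] tq [0.04 0.54 0.05]
rel eye in blade frame [ 0.005  -0.0125  0.0644]
shift units [0.01  0.056 0.018] len 0.0119
turn units [-0.009  0.004 -0.007] deg 0.76
shift units [0.012 0.059 0.318] len 0.0647
turn units [-0.009  0.004 -0.007] deg 0.76
top [[248.8, 128.3], [248.2, 134.2], [245.0, 120.7]]
scene [[237.4, 196.1], [241.7, 182.6], [236.2, 210.7]]
```

View pics/g2top.png

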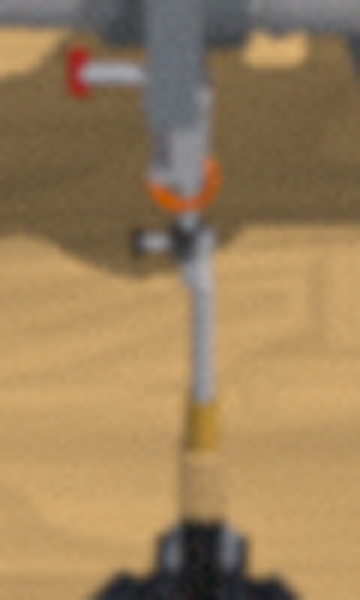

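View pics/g2scene.png

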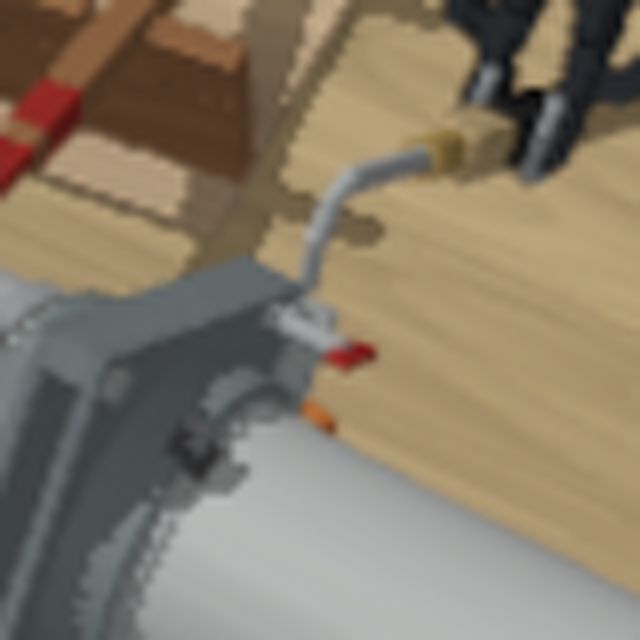

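>>> {"api": "arm_command", "payload": {"motion": "0.005 0.028 0.01 -0.005 0.002 -0.004 0; 0.005 0.028 0.01 -0.004 0.002 -0.003 0; 0 0 0 0 0 0 0; 0 0 0 0 0 0 0"}}

```text
time_s: 12.05
eef_pos: [0.5985, 0.0618, 0.2823]
eef_rot: [0.341, 0.017, 0.94, -0.006]
wrist_force: [-0.1, -0.1, -1.2]
opening: 0.24
```

```bash
python3 chk.py g3 0 "[.003,0,.06]" "[.003,0,.03]"
```

```text
12.05 F [-0.15 -0.13 -1.23] F in blade [-0.9  -0.14 -0.85] tq [-0.03  0.46  0.  ]
rel eye in blade frame [0.0006 0.0022 0.0595]
shift units [-0.012 -0.01  -0.001] len 0.0031
turn units [ 0.001 -0.002  0.001] deg 0.15
shift units [-0.012 -0.01   0.149] len 0.03
turn units [ 0.001 -0.002  0.001] deg 0.15
```

>>> {"api": "arm_command", "payload": {"motion": "-0.006 -0.005 0.03 0 0 0 0; -0.006 -0.005 0.03 0 0 0 0; 0 0 0.03 0 0 0 0; 0 0 0.03 0 0 0 0; 0 0 0 0 0 0 0; 0 0 0 0 0 0 0"}}

```text
time_s: 12.55
eef_pos: [0.6173, 0.0597, 0.2629]
eef_rot: [0.341, 0.016, 0.94, -0.006]
wrist_force: [-0.4, -0.1, -0.4]
opening: 0.244
```

```bash
python3 chk.py g4 1 "[.003,0,.03]" "[.003,0,0]"
```

```text
12.55 F [-0.42 -0.13 -0.43] F in blade [-0.59 -0.14 -0.06] tq [-0.01  0.54 -0.06]
rel eye in blade frame [0.0026 0.0009 0.0325]
shift units [-0.002 -0.003  0.015] len 0.003
turn units [ 0.002 -0.003  0.002] deg 0.23
shift units [-0.002 -0.003  0.165] len 0.0329
turn units [ 0.002 -0.003  0.002] deg 0.23
top [[244.6, 123.4], [244.0, 129.0], [245.0, 120.7]]
scene [[238.1, 207.9], [242.2, 194.6], [236.2, 210.7]]
```

View pics/g4top.png

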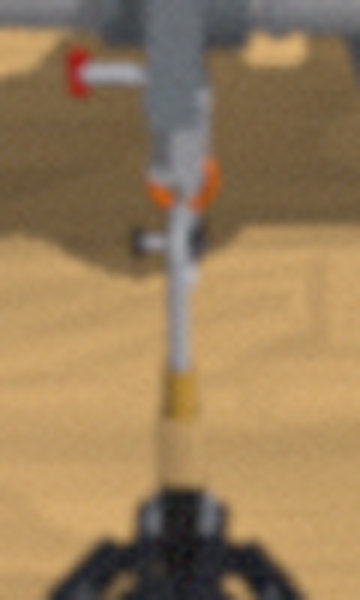

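View pics/g4scene.png

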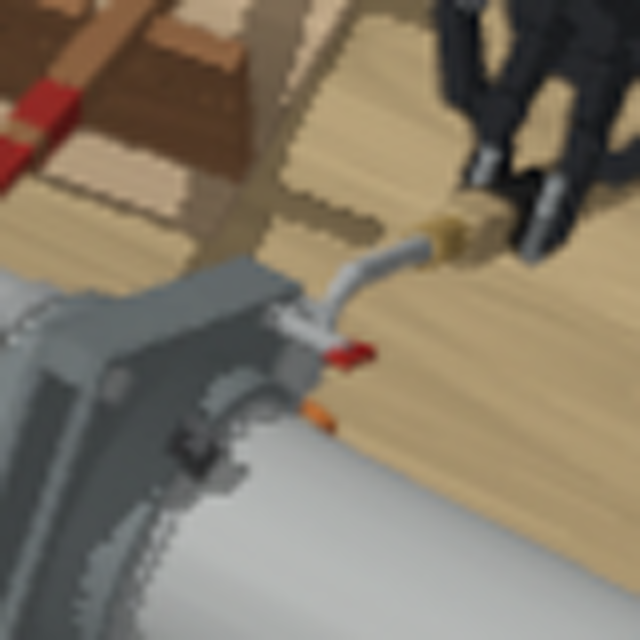

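>>> {"api": "arm_command", "payload": {"motion": "0 0 0.025 0 0 0 0; 0 0 0.025 0 0 0 0; 0 0 0.025 0 0 0 0; 0 0 0 0 0 0 0"}}

```text
time_s: 12.98
eef_pos: [0.6279, 0.0592, 0.2516]
eef_rot: [0.342, 0.016, 0.94, -0.006]
wrist_force: [-0.9, -0.5, -2.8]
opening: 0.245
```

```bash
python3 chk.py g5 0 "[.003,0,0]"
```

```text
12.9833 F [-0.88 -0.5  -2.79] F in blade [-2.46 -0.53 -1.59] tq [ 0.    0.54 -0.05]
rel eye in blade frame [0.0034 0.0008 0.0174]
shift units [ 0.002 -0.002  0.087] len 0.0175
turn units [ 0.002 -0.001  0.002] deg 0.16
```

>>> {"api": "arm_command", "payload": {"motion": "0 0 0.025 0 0 0 0; 0 0 0.025 0 0 0 0; 0 0 0.025 0 0 0 0; 0 0 0 0 0 0 0"}}

```text
time_s: 13.32
eef_pos: [0.6386, 0.0588, 0.2387]
eef_rot: [0.342, 0.016, 0.94, -0.006]
wrist_force: [-0.0, -0.7, -3.1]
opening: 0.246
```

```bash
python3 chk.py g6 1 "[.003,0,0]"
```

```text
13.3167 F [-0.04 -0.66 -3.15] F in blade [-2.04 -0.66 -2.4 ] tq [ 0.02  0.55 -0.05]
rel eye in blade frame [0.0033 0.0008 0.0005]
shift units [ 0.002 -0.002  0.003] len 0.0009
turn units [ 0.002 -0.001  0.002] deg 0.17
top [[245.0, 117.8], [244.5, 123.2], [245.0, 120.7]]
scene [[234.3, 217.8], [238.3, 204.7], [236.2, 210.7]]
```

View pics/g6top.png

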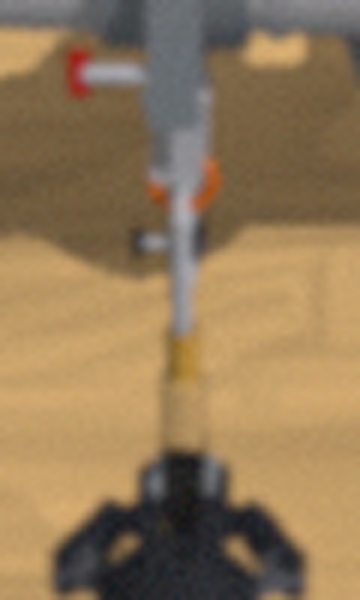

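View pics/g6scene.png

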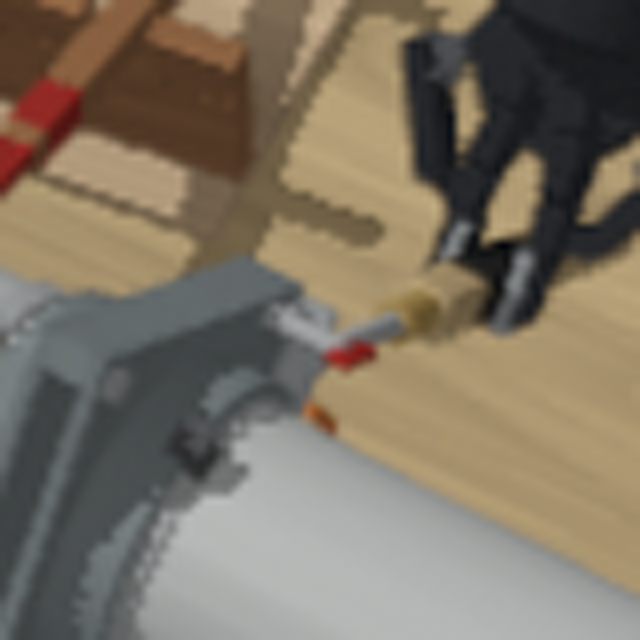

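>>> {"api": "arm_command", "payload": {"motion": "0.02 0 0 0 0 0 0; 0.02 0 0 0 0 0 0; 0.02 0 0 0 0 0 0; 0.02 0 0 0 0 0 0; 0.02 0 0 0 0 0 0"}}

```text
time_s: 13.83
eef_pos: [0.6248, 0.0591, 0.2295]
eef_rot: [0.346, 0.016, 0.938, -0.007]
wrist_force: [6.0, 0.1, -1.9]
opening: 0.242
```

```bash
python3 chk.py g7 1
```

```text
13.8333 F [ 5.96  0.07 -1.9 ] F in blade [ 3.34  0.29 -5.28] tq [0.04 0.47 0.16]
rel eye in blade frame [-0.0132  0.0006  0.0039]
top [[245.1, 123.1], [244.5, 128.7], [245.0, 120.7]]
scene [[237.0, 215.6], [241.1, 202.6], [236.2, 210.7]]
```

View pics/g7top.png

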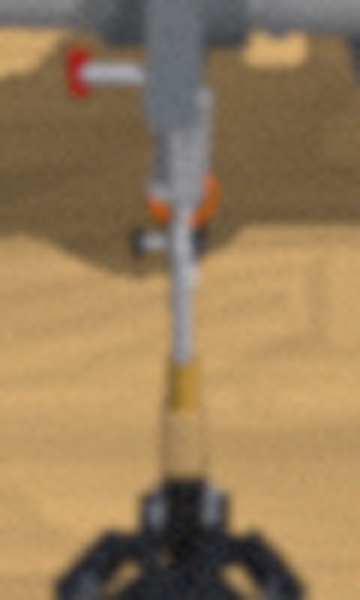

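>>> {"api": "arm_command", "payload": {"motion": "0.02 0 0.004 0 0.003 0 0; 0.02 0 0.004 0 0.003 0 0; 0.02 0 0.004 0 0 0 0; 0.02 0 0.004 0 0 0 0; 0.02 0 0.004 0 0 0 0"}}

```text
time_s: 14.35
eef_pos: [0.614, 0.0593, 0.217]
eef_rot: [0.347, 0.016, 0.938, -0.007]
wrist_force: [2.5, 0.7, 0.3]
opening: 0.246
```

```bash
python3 chk.py g8 0 "[-.05,0,0]"
```

```text
14.35 F [2.53 0.67 0.28] F in blade [ 2.1   0.76 -1.39] tq [-0.04 -0.33  0.15]
rel eye in blade frame [-0.0294  0.0005  0.0017]
shift units [ 0.103  0.    -0.002] len 0.0206
turn units [0.001 0.011 0.003] deg 0.66
```

>>> {"api": "arm_command", "payload": {"motion": "0.02 0 0.002 0 0.002 0 0; 0.02 0 0.002 0 0.002 0 0; 0.02 0 0.002 0 0.002 0 0; 0.02 0 0.002 0 0.002 0 0; 0.02 0 0.002 0 0.002 0 0; 0.02 0 0.002 0 0.002 0 0; 0.02 0 0.002 0 0 0 0; 0.02 0 0.002 0 0 0 0; 0.02 0 0.002 0 0 0 0"}}

```text
time_s: 15.1
eef_pos: [0.5881, 0.0599, 0.1911]
eef_rot: [0.344, 0.016, 0.939, -0.008]
wrist_force: [2.1, 1.6, 2.5]
opening: 0.243
```

```bash
python3 chk.py g9 1 "[-.08,0,0]"
```

```text
15.1 F [2.1  1.59 2.45] F in blade [3.14 1.67 0.56] tq [ 0.05 -0.64  0.14]
rel eye in blade frame [-0.0659  0.0002 -0.0027]
shift units [ 0.07   0.002 -0.017] len 0.0145
turn units [-0.     0.004  0.003] deg 0.29
top [[245.5, 136.9], [244.9, 142.7], [245.0, 120.7]]
scene [[243.4, 213.9], [247.4, 201.4], [236.2, 210.7]]
```

View pics/g9top.png

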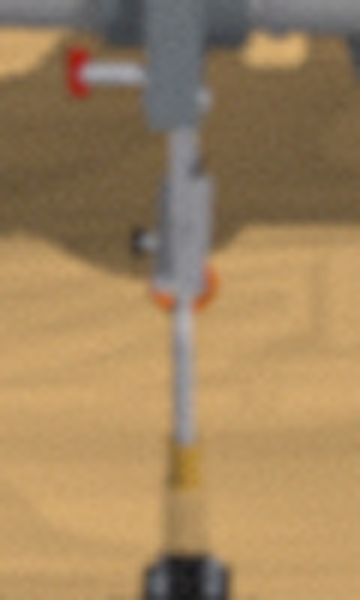

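View pics/g9scene.png

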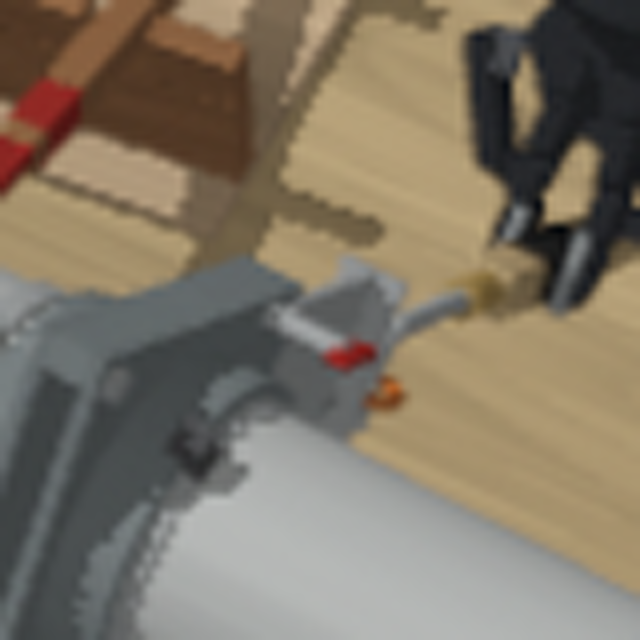

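>>> {"api": "arm_command", "payload": {"motion": "0.015 0 0 0 0 0 0; 0.015 0 0 0 0 0 0; 0.015 0 0 0 0 0 0; 0.015 0 0 0 0 0 0; 0.015 0 0 0 0 0 0; 0.015 0 0 0 0 0 0"}}

```text
time_s: 15.7
eef_pos: [0.5724, 0.0605, 0.1773]
eef_rot: [0.342, 0.016, 0.939, -0.007]
wrist_force: [2.1, 0.8, 2.0]
opening: 0.249
```

```bash
python3 chk.py g9 0 "[-.1,0,-.003]"
```

```text
15.7 F [2.08 0.77 1.99] F in blade [2.85 0.85 0.2 ] tq [ 0.01 -0.31  0.14]
rel eye in blade frame [-0.0869  0.0003 -0.0036]
shift units [ 0.066  0.002 -0.004] len 0.0132
turn units [0.    0.001 0.003] deg 0.19
```

>>> {"api": "arm_command", "payload": {"motion": "0.01 0 0 0 0 0 0; 0.01 0 0 0 0 0 0; 0.01 0 0 0 0 0 0"}}

```text
time_s: 15.95
eef_pos: [0.5682, 0.0605, 0.1741]
eef_rot: [0.344, 0.016, 0.939, -0.008]
wrist_force: [10.2, 0.3, 4.8]
opening: 0.246
```

```bash
python3 chk.py g9 0
```

```text
15.95 F [10.2   0.29  4.82] F in blade [10.9   0.66 -2.85] tq [-0.03 -1.24  0.35]
rel eye in blade frame [-0.0921  0.0001 -0.0029]
```

>>> {"api": "arm_command", "payload": {"motion": "0.008 0 0 0 0 0 0"}}

```text
time_s: 16.03
eef_pos: [0.5681, 0.0602, 0.1744]
eef_rot: [0.345, 0.016, 0.938, -0.008]
wrist_force: [8.0, 1.2, 1.1]
opening: 0.247
```

```bash
python3 chk.py g9 0
```

```text
16.0333 F [8.   1.18 1.1 ] F in blade [ 6.79  1.47 -4.27] tq [ 0.05 -0.53  0.4 ]
rel eye in blade frame [-0.092  -0.0001 -0.002 ]
```

>>> {"api": "arm_command", "payload": {"motion": "0.011 0 0.002 0 0.002 0 0; 0.011 0 0.002 0 0.002 0 0"}}

```text
time_s: 16.2
eef_pos: [0.5682, 0.0598, 0.1743]
eef_rot: [0.347, 0.016, 0.938, -0.009]
wrist_force: [8.7, 2.1, 1.9]
opening: 0.248
```

```bash
python3 chk.py g9 0
```

```text
16.2 F [8.71 2.08 1.93] F in blade [ 7.85  2.4  -4.07] tq [ 0.03 -0.61  0.53]
rel eye in blade frame [-0.092  -0.0003 -0.0016]
```

>>> {"api": "arm_command", "payload": {"motion": "0.013 0 0.003 0 0.004 0 0; 0.013 0 0.003 0 0.004 0 0"}}

```text
time_s: 16.37
eef_pos: [0.5685, 0.0595, 0.1739]
eef_rot: [0.347, 0.015, 0.938, -0.009]
wrist_force: [8.6, 2.3, 3.0]
opening: 0.245
```

```bash
python3 chk.py g9 0
```

```text
16.3667 F [8.65 2.33 3.  ] F in blade [ 8.48  2.65 -3.2 ] tq [ 0.09 -0.79  0.59]
rel eye in blade frame [-0.092  -0.0004 -0.0019]
```

>>> {"api": "arm_command", "payload": {"motion": "0.015 0 0.003 0 0.004 0 0; 0.015 0 0.003 0 0.004 0 0; 0.015 0 0.003 0 0.004 0 0"}}

```text
time_s: 16.62
eef_pos: [0.5688, 0.0589, 0.1734]
eef_rot: [0.349, 0.014, 0.937, -0.011]
wrist_force: [9.3, 2.4, 4.1]
opening: 0.248
```

```bash
python3 chk.py g9 0
```

```text
16.6167 F [9.33 2.37 4.08] F in blade [ 9.7   2.71 -2.81] tq [ 0.04 -0.83  0.65]
rel eye in blade frame [-0.092  -0.0005 -0.0021]
```

>>> {"api": "arm_command", "payload": {"motion": "0.015 0.002 0.003 0 0.004 0 0; 0.015 0.002 0.003 0 0.004 0 0; 0.015 0.002 0.003 0 0.004 0 0; 0.015 0.002 0.003 0 0.004 0 0; 0.015 0.002 0.003 0 0.004 0 0"}}

```text
time_s: 17.03
eef_pos: [0.5695, 0.0593, 0.1726]
eef_rot: [0.351, 0.014, 0.936, -0.013]
wrist_force: [8.8, 1.6, 2.9]
opening: 0.242
```

```bash
python3 chk.py g9 0
```

```text
17.0333 F [8.79 1.61 2.93] F in blade [ 8.57  1.93 -3.36] tq [ 0.01 -0.87  0.18]
rel eye in blade frame [-0.0921  0.0002 -0.0023]
```

>>> {"api": "arm_command", "payload": {"motion": "0.016 0.001 0.003 0 0.006 0 0; 0.016 0.001 0.003 0 0.006 0 0; 0.016 0.001 0.003 0 0.006 0 0; 0.016 0.001 0.003 0 0.006 0 0"}}

```text
time_s: 17.37
eef_pos: [0.5699, 0.0588, 0.172]
eef_rot: [0.35, 0.014, 0.937, -0.015]
wrist_force: [6.8, 1.4, 3.8]
opening: 0.245
```

```bash
python3 chk.py g10 1
```

```text
17.3667 F [6.76 1.45 3.78] F in blade [ 7.56  1.69 -1.41] tq [ 0.02 -1.13  0.48]
rel eye in blade frame [-0.0921 -0.0001 -0.0035]
top [[245.8, 143.8], [245.0, 149.9], [245.0, 120.7]]
scene [[246.5, 212.4], [250.7, 200.1], [236.2, 210.7]]
```

View pics/g10top.png

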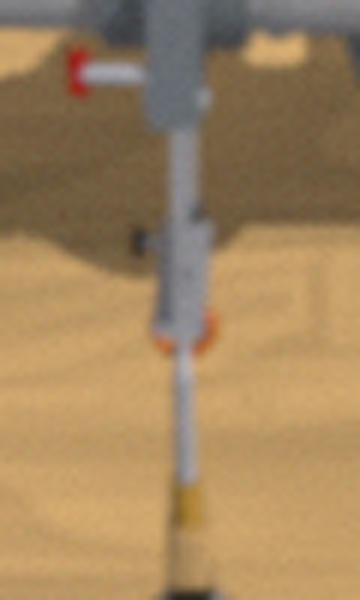

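View pics/g10scene.png

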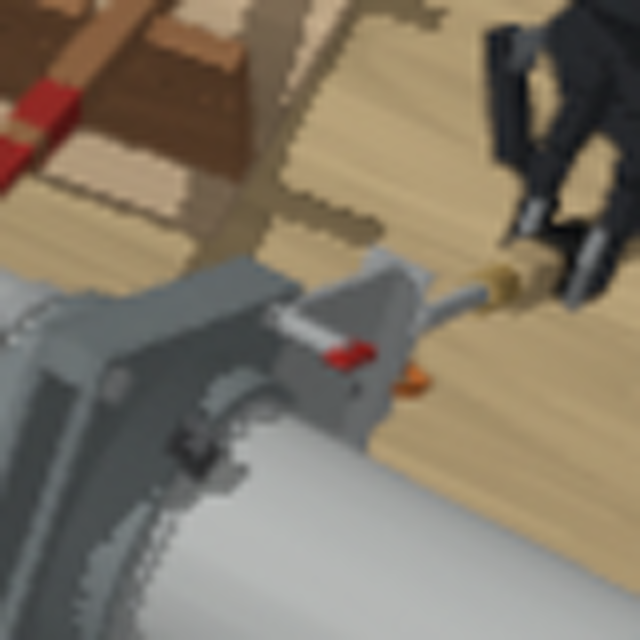

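>>> {"api": "arm_command", "payload": {"motion": "0.018 0.001 0 0 0.002 0 0; 0.018 0.001 0 0 0.002 0 0; 0.018 0.001 0 0 0.002 0 0"}}

```text
time_s: 17.72
eef_pos: [0.5691, 0.0583, 0.1732]
eef_rot: [0.356, 0.013, 0.934, -0.016]
wrist_force: [14.5, 1.8, 2.0]
opening: 0.246
```

```bash
python3 chk.py g9 0
```

```text
17.7167 F [14.51  1.82  2.  ] F in blade [12.34  2.35 -7.75] tq [ 0.02 -0.64  0.55]
rel eye in blade frame [-0.0919 -0.0002  0.0001]
```

>>> {"api": "arm_command", "payload": {"motion": "0.016 0.001 0.003 0 0.004 0 0; 0.016 0.001 0.003 0 0.004 0 0; 0.016 0.001 0.003 0 0.004 0 0"}}

```text
time_s: 17.97
eef_pos: [0.5695, 0.058, 0.1726]
eef_rot: [0.357, 0.013, 0.934, -0.018]
wrist_force: [12.0, 1.6, 2.0]
opening: 0.241
```

```bash
python3 chk.py g9 0
```

```text
17.9667 F [11.99  1.56  1.95] F in blade [10.39  2.   -6.17] tq [ 0.06 -0.62  0.55]
rel eye in blade frame [-0.092  -0.0003 -0.0001]
```

>>> {"api": "arm_command", "payload": {"motion": "0.016 0.001 0.003 0 0.004 0 0; 0.016 0.001 0.003 0 0.004 0 0; 0.016 0.001 0.003 0 0.004 0 0; 0.016 0.001 0.003 0 0.004 0 0"}}

```text
time_s: 18.3
eef_pos: [0.5703, 0.0575, 0.1717]
eef_rot: [0.359, 0.012, 0.933, -0.019]
wrist_force: [10.7, 1.5, 1.6]
opening: 0.244
```

```bash
python3 chk.py g9 0
```

```text
18.3 F [10.68  1.45  1.56] F in blade [ 9.14  1.84 -5.64] tq [ 0.06 -0.65  0.51]
rel eye in blade frame [-0.092  -0.0003 -0.0005]
```

>>> {"api": "arm_command", "payload": {"motion": "0.017 0.001 0.003 0 0.004 0 0; 0.017 0.001 0.003 0 0.004 0 0; 0.017 0.001 0.003 0 0.004 0 0; 0.017 0.001 0.003 0 0.004 0 0; 0.017 0.001 0.003 0 0.004 0 0"}}

```text
time_s: 18.72
eef_pos: [0.5712, 0.0568, 0.1706]
eef_rot: [0.363, 0.011, 0.932, -0.022]
wrist_force: [11.1, 2.1, 2.1]
opening: 0.249
```

```bash
python3 chk.py g11 1 "[-.082,0,0]"
```

```text
18.7167 F [11.11  2.08  2.12] F in blade [ 9.81  2.48 -5.47] tq [ 0.06 -0.74  0.6 ]
rel eye in blade frame [-0.0921 -0.0002 -0.0007]
shift units [-0.052  0.018 -0.039] len 0.0135
turn units [-0.022  0.043  0.021] deg 3.14
top [[245.9, 144.1], [245.0, 150.5], [245.0, 120.7]]
scene [[246.6, 211.6], [251.1, 199.3], [236.2, 210.7]]
```

View pics/g11scene.png

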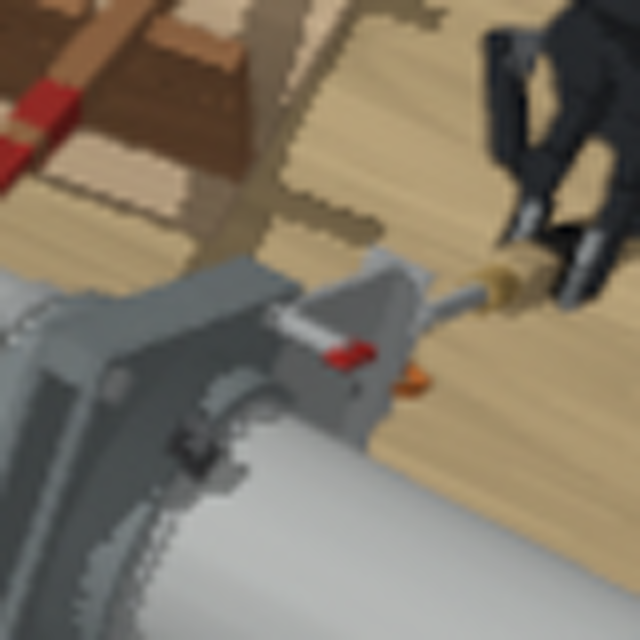

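>>> {"api": "arm_command", "payload": {"motion": "-0.013 0.004 -0.01 -0.005 0.011 0.005 0; -0.013 0.004 -0.01 -0.005 0.011 0.005 0; -0.013 0.004 -0.01 -0.005 0.011 0.005 0; -0.013 0.004 -0.01 -0.005 0.011 0.005 0; 0 0 0 0 0 0 0"}}

```text
time_s: 19.23
eef_pos: [0.5673, 0.0615, 0.1763]
eef_rot: [0.331, 0.018, 0.943, -0.006]
wrist_force: [3.9, -1.3, -0.1]
opening: 0.247
```

```bash
python3 chk.py g12 1 "[-.082,0,0]" "[-.082,0,.05]"
```

```text
19.2333 F [ 3.88 -1.29 -0.12] F in blade [ 2.93 -1.15 -2.62] tq [ 0.   -0.35  0.04]
rel eye in blade frame [-0.0915  0.0003 -0.0051]
shift units [-0.047 -0.002 -0.007] len 0.0095
turn units [ 0.001 -0.022 -0.001] deg 1.31
shift units [-0.041 -0.002 -0.257] len 0.0521
turn units [ 0.001 -0.022 -0.001] deg 1.31
top [[245.6, 143.7], [245.0, 149.2], [245.0, 120.7]]
scene [[246.6, 212.9], [250.4, 200.7], [236.2, 210.7]]
```

View pics/g12top.png

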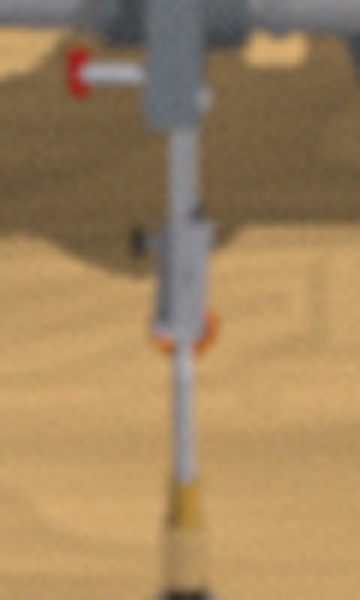

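>>> {"api": "arm_command", "payload": {"motion": "-0.02 0 -0.002 0 -0.011 0 0; -0.02 0 -0.002 0 -0.011 0 0; -0.01 0 0 0 0 0 0; 0 0 0 0 0 0 0"}}

```text
time_s: 19.67
eef_pos: [0.5721, 0.0615, 0.1797]
eef_rot: [0.34, 0.018, 0.94, -0.006]
wrist_force: [0.4, -0.4, -1.3]
opening: 0.247
```

```bash
python3 chk.py g13 1 "[-.082,0,0]" "[-.082,0,.05]"
```

```text
19.6667 F [ 0.44 -0.38 -1.27] F in blade [-0.47 -0.36 -1.26] tq [ 0.01  0.55 -0.05]
rel eye in blade frame [-0.0856  0.0006 -0.0023]
shift units [-0.018 -0.004 -0.009] len 0.0041
turn units [ 0.002 -0.003 -0.001] deg 0.22
shift units [-0.017 -0.004 -0.259] len 0.0519
turn units [ 0.002 -0.003 -0.001] deg 0.22
top [[245.4, 142.4], [244.9, 148.2], [245.0, 120.7]]
scene [[246.2, 212.6], [250.1, 200.2], [236.2, 210.7]]
```

View pics/g13top.png

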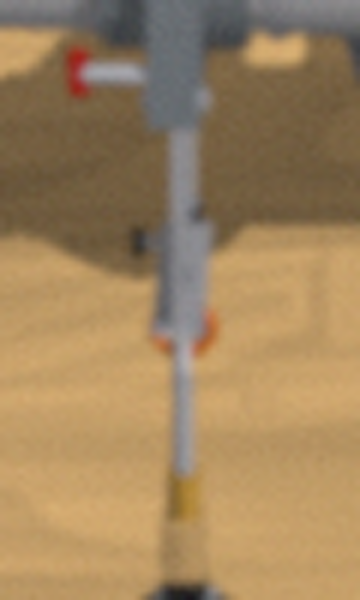

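>>> {"api": "arm_command", "payload": {"motion": "-0.015 -0.002 -0.005 0 0 0 0; -0.01 -0.002 -0.003 0 0 0 0; 0 0 0 0 0 0 0"}}

```text
time_s: 20.02
eef_pos: [0.5744, 0.0607, 0.1837]
eef_rot: [0.34, 0.018, 0.94, -0.006]
wrist_force: [0.9, -0.1, -1.8]
opening: 0.248
```

```bash
python3 chk.py g14 0 "[-.081,0,0]" "[-.081,0,.02]"
```

```text
20.0167 F [ 0.9  -0.06 -1.79] F in blade [-0.46 -0.03 -1.95] tq [ 0.04  0.6  -0.02]
rel eye in blade frame [-0.0812 -0.0001 -0.001 ]
shift units [-0.001 -0.    -0.001] len 0.0003
turn units [ 0.002 -0.005 -0.001] deg 0.31
shift units [-0.     0.    -0.101] len 0.0202
turn units [ 0.002 -0.005 -0.001] deg 0.31
```

Tine is clear of the ring; lifting straight out along the eye axis in small steps.

>>> {"api": "arm_command", "payload": {"motion": "0 0 -0.03 0 -0.002 0 0; 0 0 -0.03 0 -0.002 0 0; 0 0 -0.03 0 0 0 0; 0 0 0 0 0 0 0"}}

```text
time_s: 20.35
eef_pos: [0.5618, 0.0612, 0.1989]
eef_rot: [0.342, 0.017, 0.94, -0.006]
wrist_force: [0.1, -0.0, -1.4]
opening: 0.246
```

```bash
python3 chk.py g15 0 "[-.081,0,.06]"
```

```text
20.35 F [ 0.14 -0.01 -1.42] F in blade [-0.81 -0.01 -1.17] tq [0.1  0.53 0.02]
rel eye in blade frame [-0.0811 -0.0001  0.0194]
shift units [-0.     0.    -0.202] len 0.0405
turn units [ 0.002 -0.001 -0.001] deg 0.13
```

>>> {"api": "arm_command", "payload": {"motion": "0 0 -0.03 0 0 0 0; 0 0 -0.04 0 0 0 0; 0 0 -0.06 0 0 0 0; 0 0 -0.08 0 0 0 0; 0 0 -0.08 0 0 0 0; 0 0 0 0 0 0 0"}}

```text
time_s: 20.85
eef_pos: [0.5213, 0.0627, 0.2462]
eef_rot: [0.341, 0.017, 0.94, -0.006]
wrist_force: [-0.2, -0.6, -1.9]
opening: 0.249
```

```bash
python3 chk.py g16 1 "[-.2,0,.1]"; python3 - <<'E'
from h import *
B=Tg.copy(); B[2,3]+=.19
print(B[:3,3]);deltas(B[:3,3],B[:3,:3])
E
```

```text
20.85 F [-0.19 -0.58 -1.92] F in blade [-1.37 -0.59 -1.36] tq [0.   0.51 0.03]
rel eye in blade frame [-0.0817 -0.0001  0.0817]
shift units [ 0.591 -0.    -0.09 ] len 0.1197
turn units [ 0.002 -0.001 -0.   ] deg 0.12
top [[244.6, 156.4], [244.0, 162.8], [245.0, 120.7]]
scene [[254.8, 188.1], [259.0, 175.1], [236.2, 210.7]]
[ 0.44059648 -0.32979213  0.2490177 ]
shift units [ 0.238 -1.975 -0.231] len 0.4006
turn units [-0.052  0.413 -0.104] deg 25.76
```

View pics/g16top.png

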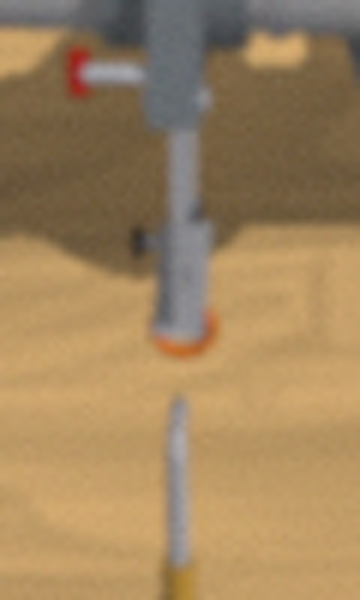

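View pics/g16scene.png

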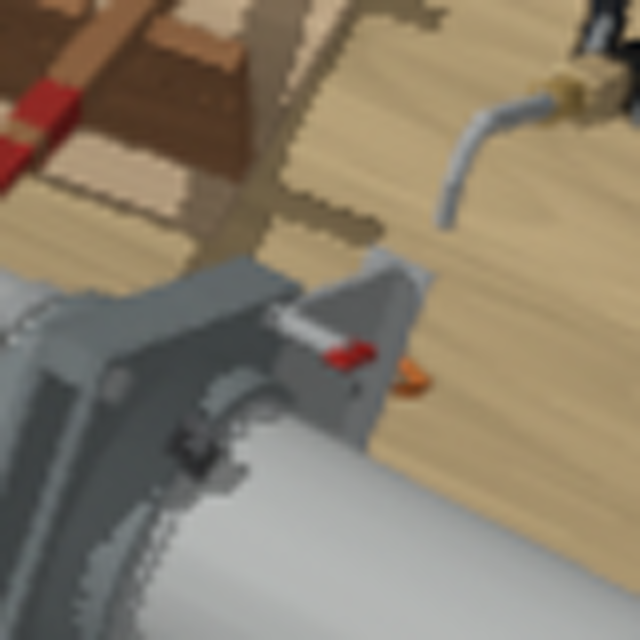

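>>> {"api": "arm_command", "payload": {"motion": "0.08 0 -0.08 0 0 0 0; 0.08 0 -0.08 0 0 0 0; 0.05 -0.1 -0.05 -0.01 0.08 -0.02 0; 0 -0.15 0 -0.01 0.08 -0.02 0; 0 -0.18 0 -0.01 0.08 -0.02 0; 0 -0.18 0 -0.01 0.08 -0.02 0; 0 -0.18 0 -0.01 0.08 -0.02 0; 0 -0.18 0 0 0 0 0; 0 -0.18 0 0 0 0 0; 0 -0.18 0 0 0 0 0"}}

```text
time_s: 21.78
eef_pos: [0.4717, -0.2055, 0.238]
eef_rot: [0.124, -0.048, 0.991, 0.01]
wrist_force: [1.3, -0.2, -1.8]
opening: 0.245
```

```bash
python3 - <<'E'
from h import *
B=Tg.copy(); B[2,3]+=.17
print(get_obs()["eef_pos"],B[:3,3]);deltas(B[:3,3],B[:3,:3])
E
```

```text
[ 0.47170179 -0.20545866  0.23801808] [ 0.44059648 -0.32979213  0.2290177 ]
shift units [ 0.219 -0.604 -0.015] len 0.1285
turn units [ 0.013 -0.013  0.012] deg 1.3
```

>>> {"api": "arm_command", "payload": {"motion": "0.05 -0.15 0 0.004 -0.004 0.004 0; 0.05 -0.15 0 0.004 -0.004 0.004 0; 0.05 -0.15 0 0.004 -0.004 0.004 0; 0.04 -0.1 0 0 0 0 0; 0 0 0 0 0 0 0; 0 0 0 0 0 0 0"}}

```text
time_s: 22.28
eef_pos: [0.4432, -0.3352, 0.2193]
eef_rot: [0.129, -0.035, 0.991, 0.005]
wrist_force: [0.1, -0.4, -1.9]
opening: 0.245
```

```bash
cat > ret.py <<'E'
from h import *
import sys
dz=float(sys.argv[1])
B=Tg.copy(); B[2,3]+=dz
o=get_obs();print(o["time_s"],o["eef_pos"].round(4),B[:3,3].round(4),o["wrist_force"].round(2));deltas(B[:3,3],B[:3,:3])
print("world err",(o["eef_pos"]-B[:3,3]).round(4))
E
python3 ret.py .15;python3 ret.py .05
```

```text
22.2833 [ 0.4432 -0.3352  0.2193] [ 0.4406 -0.3298  0.209 ] [ 0.09 -0.35 -1.93]
shift units [0.024 0.028 0.047] len 0.0119
turn units [-0.001 -0.003 -0.011] deg 0.71
world err [ 0.0026 -0.0054  0.0103]
22.2833 [ 0.4432 -0.3352  0.2193] [ 0.4406 -0.3298  0.109 ] [ 0.09 -0.35 -1.93]
shift units [0.152 0.027 0.53 ] len 0.1105
turn units [-0.001 -0.003 -0.011] deg 0.71
world err [ 0.0026 -0.0054  0.1103]
```

>>> {"api": "arm_command", "payload": {"motion": "0.025 0.014 0.088 0 0 -0.005 0; 0.025 0.013 0.088 0 0 -0.005 0; 0.025 0 0.088 0 0 0 0; 0.025 0 0.088 0 0 0 0; 0.025 0 0.088 0 0 0 0; 0.025 0 0.06 0 0 0 0; 0 0 0 0 0 0 0; 0 0 0 0 0 0 0"}}

```text
time_s: 22.95
eef_pos: [0.4423, -0.3246, 0.1072]
eef_rot: [0.128, -0.043, 0.991, 0.006]
wrist_force: [0.4, -0.8, -2.0]
opening: 0.244
```

```bash
python3 ret.py .05; python3 - <<'E'
from h import *
for n,a in (("top",(290,150,430,290,5)),("scene",(150,110,260,210,6)),("wrist",(0,0,512,384,1))):
    crop(camera(n)["img"],*a,f"pics/r1{n}.png")
E
```

```text
22.95 [ 0.4423 -0.3246  0.1072] [ 0.4406 -0.3298  0.109 ] [ 0.38 -0.83 -2.  ]
shift units [ 0.008 -0.025 -0.012] len 0.0057
turn units [ 0.002 -0.004  0.003] deg 0.33
world err [ 0.0017  0.0052 -0.0018]
```

View pics/r1scene.png

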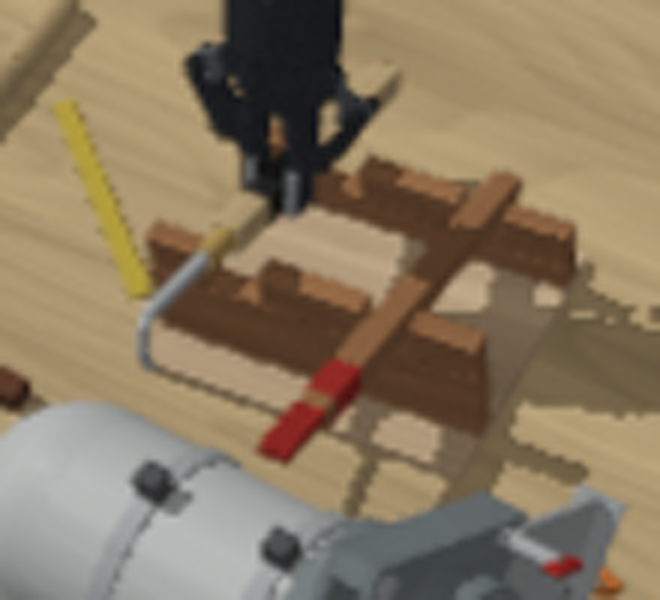

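View pics/r1wrist.png

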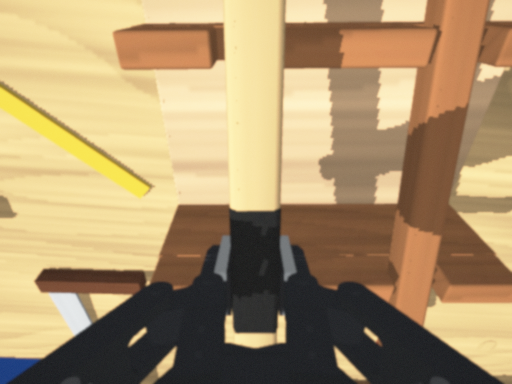

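Pole in hand above its own notch pair, push stick untouched. I'll correct the 5 mm sideways, then descend.

>>> {"api": "arm_command", "payload": {"motion": "0.008 -0.025 0 0.002 -0.004 0.003 0; 0 0 0 0 0 0 0; 0 0 0 0 0 0 0"}}

```text
time_s: 23.35
eef_pos: [0.443, -0.333, 0.1113]
eef_rot: [0.133, -0.042, 0.99, 0.001]
wrist_force: [-0.6, -1.3, -1.9]
opening: 0.246
```

```bash
python3 ret.py .025; python3 ret.py 0
```

```text
23.35 [ 0.443  -0.333   0.1113] [ 0.4406 -0.3298  0.084 ] [-0.62 -1.3  -1.94]
shift units [0.046 0.018 0.129] len 0.0276
turn units [-0.007  0.004  0.001] deg 0.48
world err [ 0.0024 -0.0032  0.0273]
23.35 [ 0.443  -0.333   0.1113] [ 0.4406 -0.3298  0.059 ] [-0.62 -1.3  -1.94]
shift units [0.079 0.019 0.249] len 0.0524
turn units [-0.007  0.004  0.001] deg 0.48
world err [ 0.0024 -0.0032  0.0523]
```

>>> {"api": "arm_command", "payload": {"motion": "0.015 0.009 0.043 -0.003 0.002 0 0; 0.015 0.009 0.043 -0.003 0.002 0 0; 0.015 0 0.043 0 0 0 0; 0 0 0 0 0 0 0; 0 0 0 0 0 0 0"}}

```text
time_s: 23.77
eef_pos: [0.4407, -0.3305, 0.0822]
eef_rot: [0.131, -0.042, 0.991, 0.004]
wrist_force: [0.4, 0.2, -1.1]
opening: 0.247
```

```bash
python3 ret.py 0
```

```text
23.7667 [ 0.4407 -0.3305  0.0822] [ 0.4406 -0.3298  0.059 ] [ 0.4   0.25 -1.1 ]
shift units [0.031 0.004 0.112] len 0.0232
turn units [-0.002  0.001  0.001] deg 0.15
world err [ 0.0001 -0.0007  0.0232]
```

Well centred; lower the rest.

>>> {"api": "arm_command", "payload": {"motion": "0.01 0.002 0.035 0 0 0 0; 0.01 0.002 0.035 0 0 0 0; 0.008 0 0.028 0 0 0 0; 0 0 0 0 0 0 0"}}

```text
time_s: 24.1
eef_pos: [0.44, -0.3293, 0.0591]
eef_rot: [0.131, -0.042, 0.991, 0.004]
wrist_force: [-1.0, -0.7, -2.8]
opening: 0.25
```

```bash
python3 ret.py 0
```

```text
24.1 [ 0.44   -0.3293  0.0591] [ 0.4406 -0.3298  0.059 ] [-0.97 -0.71 -2.81]
shift units [-0.002 -0.003  0.001] len 0.0007
turn units [-0.001  0.     0.001] deg 0.09
world err [-0.0006  0.0005  0.0001]
```

>>> {"api": "arm_command", "payload": {"motion": "0.001 0 0.005 0 0 0 0; 0 0 0 0 0 0 0.3; 0 0 0 0 0 0 0.4; 0 0 0 0 0 0 0.7; 0 0 0 0 0 0 1; 0 0 0 0 0 0 1; 0 0 0 0 0 0 1; 0 0 0 0 0 0 1"}}

```text
time_s: 24.77
eef_pos: [0.4418, -0.3314, 0.0606]
eef_rot: [0.132, -0.042, 0.99, 0.002]
wrist_force: [-0.5, 0.2, 0.5]
opening: 0.999
```

```bash
python3 ret.py 0; python3 - <<'E'
from h import *
for n,a in (("scene",(150,110,260,210,6)),("wrist",(0,0,512,384,1))):
    crop(camera(n)["img"],*a,f"pics/r2{n}.png")
E
```

```text
24.7667 [ 0.4418 -0.3314  0.0606] [ 0.4406 -0.3298  0.059 ] [-0.54  0.23  0.47]
shift units [0.007 0.009 0.006] len 0.0026
turn units [-0.005  0.003  0.002] deg 0.37
world err [ 0.0013 -0.0016  0.0016]
```

View pics/r2wrist.png

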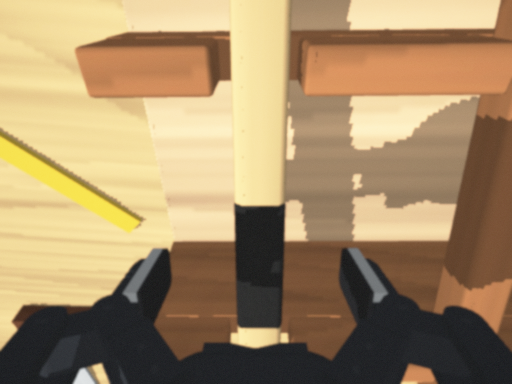

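Released and lying in its notches, fingers clear on both sides. Backing out.

>>> {"api": "arm_command", "payload": {"motion": "0 0 -0.05 0 0 0 1; 0 0 -0.1 0 0 0 1; 0 0 -0.15 0 0 0 1; 0 0 -0.15 0 0 0 1; 0 0 -0.15 0 0 0 1; 0.05 0 -0.15 0 0 0 1; 0.1 0 -0.15 0 0 0 1; 0.1 0 -0.1 0 0 0 1; 0 0 0 0 0 0 1; 0 0 0 0 0 0 1"}}

```text
time_s: 25.7
eef_pos: [0.3352, -0.3373, 0.2537]
eef_rot: [0.13, -0.043, 0.991, 0.001]
wrist_force: [-0.4, -0.4, 0.2]
opening: 1.0
```

```bash
python3 - <<'E'
from h import *
for n,a in (("scene",(150,110,270,220,6)),("top",(200,60,430,290,3))):
    crop(camera(n)["img"],*a,f"pics/r3{n}.png")
c=camera("top");print([[round(float(v)) for v in search_frame("top",t)[0]["box"]] for t in ("push_stick","pole_grip","beam","spirit_level","try_square")])
P=frame(4.8,15);print(proj(c,np.array([P@[0,0,.011]+[.4365,-.3276,.075]])))
E
```

```text
[[320, 172, 338, 267], [355, 180, 366, 271], [94, 144, 136, 238], [155, 190, 168, 301], [384, 133, 416, 184]]
[[360.29095808 227.96660214]]
```

View pics/r3scene.png

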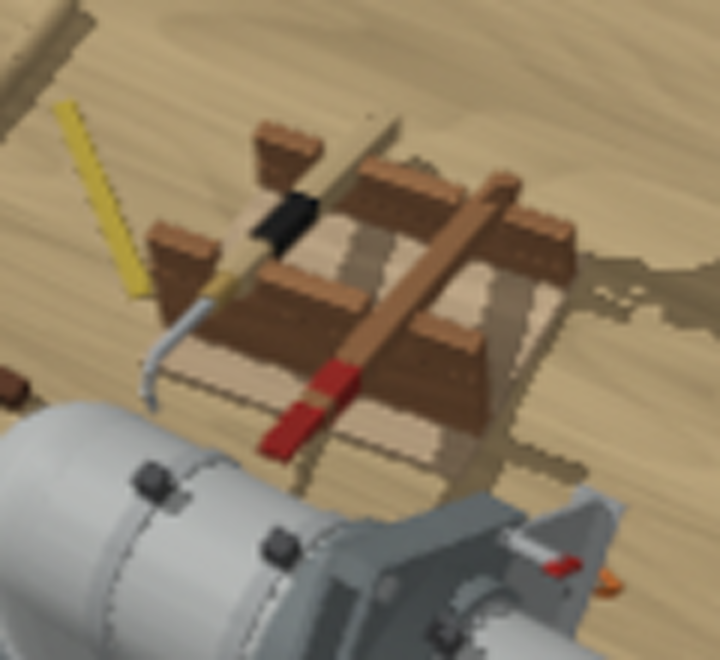

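View pics/r3top.png

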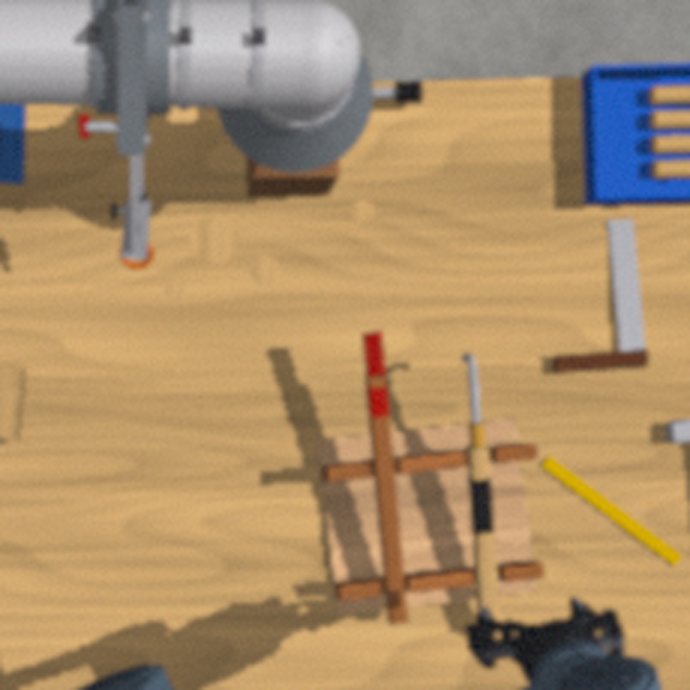

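```bash
python3 -c "
from bench import *
print(hand_in())"
```

```text
the job is handed in; nothing more can be done
None
```

I drew the gate open onto its stop with the hook pole and laid the pole back on its rest. The job was handed in at about 26 s; no verdict was reported.

**Pull:** With the tine in the eye, I drew the blade down until it stopped dead. I then kept about 10–13 N on it for roughly 1 s. These are wrist-sensor readings with the pole's weight taken off, and they are uncertain by about 1 N. The highest reading was about 15 N, for a moment between two pulls. It was just over the 15 N limit, so that moment would not count towards the 0.6 s hold.

**Last checks:**
- **Gate:** The eye looked unchanged in the scene picture after the hook came out. I put it at about 98–105 mm down the slope. That figure is uncertain because the shut position is only known to about 8 mm.
- **Pole:** It lies in its own notches, hook down. In the pictures it sits within a few millimetres of where it started.
- **Bystanders:** The push stick, beam, spirit level and try square stayed within 1–3 pixels in the top view. I did not re-measure the screw jar or the offcut, but the arm never went near them at low height.
- **Robot:** The gripper is open and clear of everything.

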